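# Put a leaded panel to press under tipped weight blocks

## Task

Put the leaded panel to press: first clear the cement brush off the press board into the tray, then stand every beech block on end on the bench in a row, each square against the board's near edge, and only when all stand there tip them over the edge by pushing their tops, so that each comes to lie flat and square on the board, its foot at or slightly over that edge. Then prove the hold: pull the spring gauge's grip out until its pointer is at the raised mark, keep it there for a second, and let it go fully home. Leave everything else on the bench where it is.

Things in the scene. Friction and masses are not known exactly. Their poses are not given: they have to be found in the camera images.
- press: leaded panel fixed flat on the bench, a cork-faced press board over its near part. Origin: middle of the board's near edge, at bench level; x away from the robot over the board, y left along the edge. Board: x 0 to 200, y -180 to 180 mm, top 18 mm above the bench, its near edge an upright 18 mm step. Bare glass beyond (to x 330 mm, y -200 to 200) is 6 mm thick. The gauge is fixed at its right side.
- gauge (a joint): pull-out of the spring gauge, m: 0 fully home, grows as the grip is pulled towards the robot (along the press frame's -x), at most 0.085; its pointer stands at the raised mark at 0.060. The spring pulls it home with about 2 N at 0 and 9 N at the mark (120 N/m).
- gauge_grip (a point): the gauge's grip: an upright black tab 12 mm thick along the pull, 36 mm wide, its top 70 mm above the bench; this point is on its middle, 52 mm above the bench (at home: x 30, y -240 mm in the press frame). The gauge housing beyond it (50 to 170 mm further in x) is 28 mm high, the base plate under it 4 mm.
- gauge_mark (a point): where the point gauge_grip is when the pointer stands at the raised mark on the gauge's base plate (60 mm out from home)
- tray: grey plastic tray, 190 (x) x 160 (y) x 45 mm high, walls and floor 5 mm, fixed to the bench on the left; origin under its centre, z up
- brush_mid (a point): cement brush: a flat head 120 (x) x 45 (y) x 47 mm high (bristles down) with an upright black round handle, 28 mm thick and 65 mm long, on its middle; 112 mm high in all, 0.2 kg. This point is on its axis half-way up, 56 mm above the bristle ends; z runs up the handle, which spans z = -9 to 56 mm from here. It starts upright on the press board.
- block0_mid (a point): beech weight block, 56 x 56 x 160 mm, about 0.36 kg, standing on end on the bench at the start; None if absent. This point is its centre, z along its 160 mm length.
- block1_mid (a point): beech weight block, 56 x 56 x 160 mm, about 0.36 kg, standing on end on the bench at the start; None if absent. This point is its centre, z along its 160 mm length.
- block2_mid (a point): beech weight block, 56 x 56 x 160 mm, about 0.36 kg, standing on end on the bench at the start; None if absent. This point is its centre, z along its 160 mm length.
- block3_mid (a point): beech weight block, 56 x 56 x 160 mm, about 0.36 kg, standing on end on the bench at the start; None if absent. This point is its centre, z along its 160 mm length.
- jar: glass jar, 60 mm across, 85 mm high; origin under it. To be left alone.
- hammer: hammer lying on the bench; origin under it. To be left alone.
- glass_stack: stack of green glass offcuts 120 x 80 x 14 mm; origin under its centre. To be left alone.
- putty_knife: putty knife lying on the bench; origin under it. To be left alone.
- spool: metal spool, 84 mm across, 50 mm high; origin under it. To be left alone.
- lathekin: small pale wooden stick 130 x 24 x 12 mm lying on the bench; origin under its centre. To be left alone.

How it is judged (in metres and radians):
On the way, in this order (a step that is already met when the one before it is completed fails the run):
1. the brush is in the tray (x of brush_mid in the frame of tray between -0.085 and 0.085 m and y of brush_mid in the frame of tray between -0.07 and 0.07 m and height (world z) of brush_mid below 0.075 m), for 0.2 s.
2. every block stands upright and square on the bench against the near edge of the press board (x of block0_mid in the frame of press between -0.046 and -0.015 m and y of block0_mid in the frame of press between -0.165 and 0.165 m and angle between each of block0_mid, block1_mid, block2_mid, block3_mid's own z axis and vertical below 0.12 rad and height (world z) of block0_mid between 0.07 and 0.09 m and (angle between the x axis of block0_mid and the x axis of press, either way round below 0.2 rad or angle between the y axis of block0_mid and the x axis of press, either way round below 0.2 rad) and x of block1_mid in the frame of press between -0.046 and -0.015 m and y of block1_mid in the frame of press between -0.165 and 0.165 m and height (world z) of block1_mid between 0.07 and 0.09 m and (angle between the x axis of block1_mid and the x axis of press, either way round below 0.2 rad or angle between the y axis of block1_mid and the x axis of press, either way round below 0.2 rad) and x of block2_mid in the frame of press between -0.046 and -0.015 m and y of block2_mid in the frame of press between -0.165 and 0.165 m and height (world z) of block2_mid between 0.07 and 0.09 m and (angle between the x axis of block2_mid and the x axis of press, either way round below 0.2 rad or angle between the y axis of block2_mid and the x axis of press, either way round below 0.2 rad) and x of block3_mid in the frame of press between -0.046 and -0.015 m and y of block3_mid in the frame of press between -0.165 and 0.165 m and height (world z) of block3_mid between 0.07 and 0.09 m and (angle between the x axis of block3_mid and the x axis of press, either way round below 0.2 rad or angle between the y axis of block3_mid and the x axis of press, either way round below 0.2 rad)), for 0.2 s.
3. every block lies flat and square on the press board, foot at the near edge (x of block0_mid in the frame of press between 0.012 and 0.11 m and y of block0_mid in the frame of press between -0.165 and 0.165 m and height (world z) of block0_mid between 0.038 and 0.055 m and angle between the z axis of each of block0_mid, block1_mid, block2_mid, block3_mid and the x axis of press, either way round below 0.26 rad and angle between block0_mid's own z axis and vertical between 1.4 and 1.74 rad and x of block1_mid in the frame of press between 0.012 and 0.11 m and y of block1_mid in the frame of press between -0.165 and 0.165 m and height (world z) of block1_mid between 0.038 and 0.055 m and angle between block1_mid's own z axis and vertical between 1.4 and 1.74 rad and x of block2_mid in the frame of press between 0.012 and 0.11 m and y of block2_mid in the frame of press between -0.165 and 0.165 m and height (world z) of block2_mid between 0.038 and 0.055 m and angle between block2_mid's own z axis and vertical between 1.4 and 1.74 rad and x of block3_mid in the frame of press between 0.012 and 0.11 m and y of block3_mid in the frame of press between -0.165 and 0.165 m and height (world z) of block3_mid between 0.038 and 0.055 m and angle between block3_mid's own z axis and vertical between 1.4 and 1.74 rad), for 0.2 s.
4. the gauge is held at its mark (value of joint gauge between 0.053 and 0.067 m), for 0.6 s.
At the end, for the whole second after the job is handed in: brush in the tray; every block present flat on the press board, square to its near edge within 15 degrees, foot at that edge (block centre 12 to 110 mm in from the edge, within 165 mm of the board's middle along it); gauge home within 4 mm (all of step 1 and all of step 3 and value of joint gauge below 0.004 m); the robot touches nothing.
It fails at once if something else on the bench is moved by more than 30 mm (distance of any of jar, hammer, glass_stack, putty_knife, spool, lathekin from where it was at the start of the episode above 0.03 m).
Of block0, block1, block2, block3 only 3 to 4 are there at a start; the rules pass over those that are not, and their reading is None.
At some moment in a run one of brush may be knocked a few centimetres aside while the robot is not near it.
Once in a run the grip may slacken for a moment while it holds something.
It also fails if it takes over 210 s, if anything falls off the work surface, if the arm or the gripper's body presses on something with over 40 N, if the wrist force passes 120 N, or if a joint passes its speed limit or range.

## Robot

A 6-joint arm with a two-finger parallel gripper is mounted at the origin on the work surface. World frame = base frame: x ahead of the robot, y to its left, z up, the work surface at z = 0. Lengths are in m, angles in degrees, forces in N, time in s.
With the tool pointing down it reaches from about 0.35 to 0.875 m from the base axis. Payload 4.2 kg.
Tool frame: the origin (TCP) lies at the very end of the fingers, on their centre line; the grasp point (between the pads) lies 19 mm behind it; z points along the fingers, y is the line along which they close (so a half turn about z gives the same grasp; the last joint's range is limited). The gripper opens to 87 mm and grips with 3 to 60 N. Pads are 19 mm wide; open, the fingers measure 117 mm over their backs; the gripper's body (75 mm by 190 mm) begins 51 mm behind the grasp point.
Start: joints at [80.42, 22.042, 0.453, 0, -68.411, -14.817], TCP at [0.258, 0.569, 0.223] pointing down, gripper open.
Joint ranges: [-179.83, 179.83], [-69.29, 118.12], [-61.27, 80.66], [-181.25, 117.63], [-171.15, -9.14], [-177.46, 177.46]. Speed limits (degrees/s): [159.86, 159.86, 180, 180, 180, 180].

## Interface

Orientations are given as a 3x3 rotation matrix whose columns are the frame's x, y, z axes.
In Python, from station import * gives the robot as it stands.
- The arm moves only by the shell command python3 -m pendant 'ROWS'. ROWS is JSON, a list of rows, each an object of numbers: "x", "y", "z": the shift along the world's x, y, z normalised to -1 to 1, where 1 is 250 mm; "rx", "ry", "rz": the turn, a rotation vector about the world's x, y, z normalised to -1 to 1, where 1 is 180 degrees; "claw": the opening, from 0 (shut) to 1 (fully open). A call has exactly 8 rows; each row is the pose to reach, as a shift and turn from the pose commanded when the call began, turning the shorter way round; what a row does not reach only later rows make up. A row lasts 1/8 s, in which the tool goes at most 62.5 mm and 10.7 degrees, less where a joint would pass 70% of its speed; a pose out of reach is approached as far as the arm can. A call with a number of a shift or a turn outside -1 to 1 is refused whole. A call with a gripper value outside its range is refused whole. The fingers move at their own pace and stop on an object; the grip force is fixed at half the most. Time passes only in rows, so rows that repeat a pose let the fingers close, or fill a call up. It gives the time, the measured TCP pose, the force, the opening and the grip force at its end, in the units of the state.
- sense(): the state, without advancing time (a new reading comes with each control period).
- capture(name): name is "scene" or "top" or "wrist"; returns a dict with "color" (384x512x3 uint8, red, green, blue), "mtx" (3x3 intrinsics, pixels), "world_to_cam" (4x4, takes a point from world to camera coordinates). Camera axes: x right, y up, looking along -z (the intrinsics and any distortion apply to the point x, -y, -z); pixel columns grow to the right and rows downward; lengths in m; the calibration is good to about 2 mm. A picture is of the moment at which its call begins. There is no depth.
- finish_job(): hands the job in; it is judged then, once.
Trained networks look in a picture, given as the dict that the camera call returned (one of the last four; its "shot" number tells which), for a name from the list of things; names that differ only in an ending like _2 or _b are one class to them, and where a whole thing is asked for, a point or a joint stands for the part that bears it (a point fixed in the world has none). Each returns a list of dicts, best first, with "conf" (0 to 1); they miss things now and then, are a little off and sometimes report something else, mostly with a low value. They report only what shows in the picture. A call takes as long as a camera call.
- search_frame(picture, label): "centre" ([column, row] in pixels, amid what is visible of it).
- regions_of(picture, label): "region" (384x512 bool, what is visible of it) and "centre" ([column, row] in pixels, amid what is visible of it).
The state is a dict: "time_s": time; "joints": joint angles; "joint_velocities": joint speeds; "effort": joint torques, N m; "tcp_pos": TCP position; "ee_rot": TCP orientation; "wrist_force": force on the tool from outside, world axes, zero at the start; "moment": the same for the moment, N m; "gripper_width": opening from 0.0 (shut) to 1.0 (fully open); "gripper_force": force on a finger pad.
Only numpy, scipy, OpenCV 4.12 (cv2) and the standard library are available. Lean on these libraries where they do the work, as an engineer would, in place of code of your own. Each camera call takes 0.05 s, during which the arm holds its last target. There are 200 camera calls.

## Working session

There is one attempt and no reset: what is moved stays moved. The work goes in short steps, Python scripts to look and compute and a shell command to move; the robot and the scene stay as the last step left them, time stands still between calls to the robot, and variables do not carry over. Pictures are saved under pics/ and viewed, at most 14 in all, crops included, and the job is handed in when it is done.

```bash
mkdir -p pics; ls; cat > h.py <<'E'
from station import *
import numpy as np, cv2
def px2w(p,uv,z):
    K=np.array(p["mtx"]);T=np.array(p["world_to_cam"])
    d=np.linalg.inv(K)@np.array([uv[0],uv[1],1.]);d=np.array([d[0],-d[1],-d[2]])
    R=T[:3,:3];c=-R.T@T[:3,3];w=R.T@d
    return c+w*(z-c[2])/w[2]
def w2px(p,X):
    T=np.array(p["world_to_cam"]);c=T[:3,:3]@np.array(X,float)+T[:3,3]
    q=np.array(p["mtx"])@np.array([c[0],-c[1],-c[2]]);return q[:2]/q[2]
def save(p,n,s=1.5):
    cv2.imwrite("pics/"+n,cv2.resize(p["color"][:,:,::-1],None,fx=s,fy=s,interpolation=cv2.INTER_CUBIC))
E
python3 - <<'E'
from h import *
for n in("scene","top"):
    p=capture(n);save(p,n+"0.png");T=np.array(p["world_to_cam"]);print(n,(-T[:3,:3].T@T[:3,3]).round(3),p["mtx"])
    for l in["press","gauge_grip","tray","brush_mid","block0_mid","jar","hammer","glass_stack","putty_knife","spool","lathekin"]:
        print(l,[(round(d["conf"],2),np.round(d["centre"],1).tolist(),px2w(p,d["centre"],0)[:2].round(3).tolist()) for d in search_frame(p,l)[:6]])
print(sense())
E
```

```text
pics
scene [ 1.001 -0.409  1.025] [[385.90496809   0.         259.755098  ]
 [  0.         385.90496809 193.4388137 ]
 [  0.           0.           1.        ]]
press [(0.69, [298.6, 287.0], [0.741, -0.098])]
gauge_grip [(0.68, [210.2, 286.2], [0.6, -0.297])]
tray [(0.89, [387.2, 177.9], [0.613, 0.375]), (0.63, [211.5, 287.1], [0.604, -0.296]), (0.26, [292.7, 135.0], [0.281, 0.236])]
brush_mid [(0.68, [191.6, 358.3], [0.734, -0.431])]
block0_mid [(0.74, [179.2, 212.6], [0.338, -0.254])]
jar [(0.59, [134.9, 294.9], [0.503, -0.479]), (0.47, [292.3, 138.4], [0.293, 0.225])]
hammer [(0.76, [149.9, 202.7], [0.252, -0.313])]
glass_stack [(0.71, [147.9, 248.9], [0.397, -0.389]), (0.7, [331.9, 115.0], [0.285, 0.419])]
putty_knife [(0.73, [193.8, 358.9], [0.739, -0.427])]
spool [(0.75, [115.2, 234.1], [0.295, -0.448])]
lathekin [(0.51, [294.1, 135.8], [0.287, 0.238])]
top [ 0.313 -0.044  1.208] [[366.11740273   0.         253.08894704]
 [  0.         366.11740273 186.2998767 ]
 [  0.           0.           1.        ]]
press [(0.71, [275.0, 124.6], [0.724, -0.092])]
gauge_grip [(0.64, [276.2,
[... 751 characters left out ...]
089366e+01, -1.48187779e+01]), 'joint_velocities': array([-0.07253283, -0.05509355, -0.06244644,  0.00942017, -0.09588591,
       -0.01108972]), 'effort': array([ 2.90224680e-04, -3.90480280e+01,  1.87615371e+01,  4.22452748e+00,
        1.53283583e-02, -1.49926672e-05]), 'tcp_pos': array([0.25811591, 0.56921081, 0.22254126]), 'ee_rot': array([[ 9.10710178e-01, -4.13045968e-01,  2.38876565e-05],
       [-4.13045969e-01, -9.10710178e-01,  1.46923087e-05],
       [ 1.56861331e-05, -2.32471353e-05, -1.00000000e+00]]), 'wrist_force': array([ 0.61382304,  0.12082253, -0.2942951 ]), 'moment': array([ 0.02208804,  0.04716352, -0.01588608]), 'gripper_force': 0.0, 'gripper_width': 0.9981944692543273}
```

View pics/scene0.png

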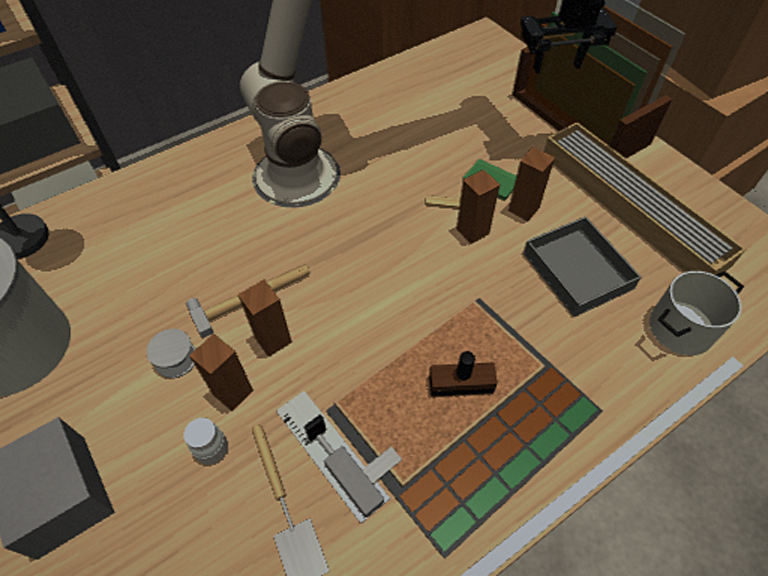

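View pics/top0.png

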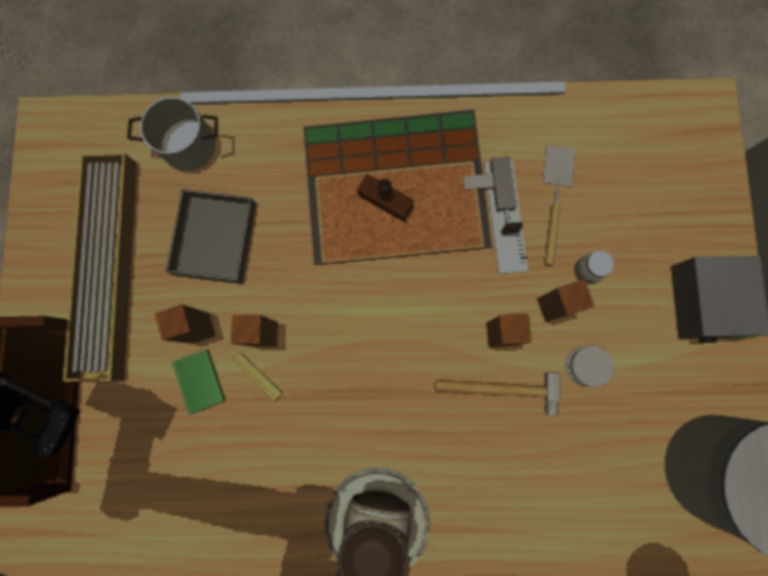

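The scene shows four standing blocks: tops in the top view at about (173,323), (247,331), (514,330), (576,298) in 1.5x pixels. The brush is on the cork at (385,195), turned askew. The tray is on the left at (212,237), and the gauge grip is at (512,227). Next I'll fit poses from masks.

```bash
cat >> h.py <<'E'
from scipy.optimize import minimize
def boxv(lx,ly,z0,z1,cx=0,cy=0):
    return np.array([[cx+sx*lx/2,cy+sy*ly/2,z] for sx in(-1,1) for sy in(-1,1) for z in(z0,z1)])
def place(V,x,y,a):
    c,s=np.cos(a),np.sin(a);return np.c_[V[:,0]*c-V[:,1]*s+x,V[:,0]*s+V[:,1]*c+y,V[:,2]]
def hullmask(p,V):
    q=np.array([w2px(p,v) for v in V]);m=np.zeros((384*4,512*4),np.uint8)
    h=cv2.convexHull((q*64+32).astype(np.int32));cv2.fillConvexPoly(m,h,255,shift=4)
    return cv2.resize(m,(512,384),interpolation=cv2.INTER_AREA)/255.
def fit(V,obs,x0,parts=None):
    def f(v):
        s=0
        for p,m in obs:
            h=np.zeros((384,512))
            for P in (parts or [V]): h=np.maximum(h,hullmask(p,place(P,*v)))
            s+=np.abs(h-m).sum()/m.sum()
        return s
    best=None
    for a in np.linspace(0,np.pi/2,4)[:3] if len(x0)==2 else [x0[2]]:
        S=np.array([[x0[0],x0[1],a]]*4);S[1,0]+=.02;S[2,1]+=.02;S[3,2]+=.3
        r=minimize(f,S[0],method="Nelder-Mead",options=dict(initial_simplex=S,maxiter=120,xatol=2e-4,fatol=1e-3))
        if best is None or r.fun<best.fun:best=r
    return best.x,best.fun/len(obs)
E
python3 - <<'E'
from h import *
import pickle
D={}
for n in("scene","top"):
    p=capture(n);D[n]=p
    for l in["block0_mid","block1_mid","block2_mid","block3_mid","brush_mid","tray","press","gauge"]:
        r=regions_of(p,l);D[n,l]=r
        print(n,l,[(round(d["conf"],2),np.round(d["centre"]).tolist(),int(d["region"].sum())) for d in r])
pickle.dump(D,open("d.pkl","wb"))
# color blobs
for n in("scene","top"):
    hsv=cv2.cvtColor(D[n]["color"],cv2.COLOR_RGB2HSV)
    for q in ([(312,212),(318,225)] if n=="scene" else [(115,215),(165,220),(343,219),(250,150),(385,198)]): print(n,q,hsv[q[1],q[0]])
E
```

```text
scene block0_mid [(0.87, [176.0, 211.0], 1028)]
scene block1_mid [(0.64, [354.0, 118.0], 937)]
scene block2_mid []
scene block3_mid [(0.85, [147.0, 248.0], 1225), (0.38, [297.0, 283.0], 17848)]
scene brush_mid [(0.79, [308.0, 254.0], 960)]
scene tray [(0.71, [386.0, 176.0], 2986), (0.51, [195.0, 359.0], 1402)]
scene press [(0.82, [297.0, 290.0], 17286)]
scene gauge [(0.7, [210.0, 286.0], 197)]
top block0_mid [(0.75, [339.0, 223.0], 635)]
top block1_mid [(0.65, [122.0, 219.0], 819), (0.5, [277.0, 129.0], 11925)]
top block2_mid [(0.8, [168.0, 222.0], 607)]
top block3_mid [(0.94, [378.0, 198.0], 669), (0.52, [340.0, 152.0], 90), (0.24, [165.0, 220.0], 595)]
top brush_mid [(0.92, [258.0, 130.0], 627), (0.22, [137.0, 159.0], 2932)]
top tray []
top press [(0.72, [278.0, 128.0], 11893)]
top gauge [(0.64, [338.0, 152.0], 109), (0.53, [393.0, 178.0], 423)]
scene (312, 212) [ 13 133 155]
scene (318, 225) [ 13 132 157]
top (115, 215) [ 13 175  96]
top (165, 220) [ 13 178 102]
top (343, 219) [ 12 175  96]
top (250, 150) [ 13 163 125]
top (385, 198) [ 12 173  96]
```

```bash
python3 - <<'E'
from h import *
import pickle
D=pickle.load(open("d.pkl","rb"))
g=lambda n,l:(D[n],D[n,l][0]["region"].astype(float))
B=boxv(.056,.056,0,.16)
print("b0",fit(B,[g("scene","block0_mid"),g("top","block0_mid")],(.40,-.28)))
print("b1",fit(B,[g("scene","block1_mid"),g("top","block1_mid")],(.39,.38)))
print("b2",fit(B,[g("top","block2_mid")],(.39,.26)))
print("b3",fit(B,[g("scene","block3_mid"),g("top","block3_mid")],(.46,-.40)))
print("tray",fit(boxv(.19,.16,0,.045),[g("scene","tray")],(.61,.38,-.1)))
parts=[boxv(.33,.4,0,.006,.165),boxv(.2,.36,0,.018,.1)]
obs=[]
for n in("scene","top"):
    p,m=g(n,"press");m=np.maximum(m,D[n,"brush_mid"][0]["region"]);m=cv2.morphologyEx(m,cv2.MORPH_CLOSE,np.ones((5,5)));obs.append((p,m))
x,e=fit(None,obs,(.58,-.09,.1),parts);print("press",x,e)
for o in obs: print(fit(None,[o],x,parts))
hd=[boxv(.12,.045,.018,.065),np.array([[.014*np.cos(t),.014*np.sin(t),z] for t in np.arange(0,6.2,.5) for z in(.065,.13)])]
for a in(-.5,-.8):
  print("brush",fit(None,[g("scene","brush_mid"),g("top","brush_mid")],(.69,-.04,a+1.57 if 0 else a),hd))
  print("brush",fit(None,[g("scene","brush_mid"),g("top","brush_mid")],(.69,-.04,a+1.9),hd))
# overlay press
for n in("scene","top"):
    p=D[n];im=p["color"].copy()
    for P in parts+[]:
        q=np.array([w2px(p,v) for v in place(P,*x)]);
        cv2.polylines(im,[cv2.convexHull(q.round().astype(np.int32))],True,(0,255,255),1)
    q=dict(p);q["color"]=im[60:330] if n=="scene" else im[40:290];save(q,"ov_%s.png"%n)
E
```

```text
b0 (array([ 0.38730332, -0.27213447,  1.55571599]), np.float64(0.059700625800122434))
b1 (array([0.41078731, 0.38622457, 0.32264773]), np.float64(0.048716068171150095))
b2 (array([0.3930017 , 0.24144227, 1.47354094]), np.float64(0.06256420195755402))
b3 (array([ 0.44442324, -0.39026652,  0.28577678]), np.float64(0.04499015749797677))
tray (array([ 0.61287682,  0.36098201, -0.14067484]), np.float64(0.026584190273564214))
press [ 0.56269982 -0.06798193  0.08264822] 0.1397972464778368
(array([ 0.56143955, -0.06867792,  0.09074854]), np.float64(0.1422869564019327))
(array([ 0.56320269, -0.06773354,  0.08083215]), np.float64(0.13528753783392553))
brush (array([ 0.68723383, -0.02964905,  1.02181483]), np.float64(0.10665678651843513))
brush (array([ 0.68709946, -0.02960386,  1.00978427]), np.float64(0.10687714021015104))
brush (array([ 0.68775727, -0.0296    , -2.11051276]), np.float64(0.10636395886105639))
brush (array([ 0.6877414 , -0.02976645,  1.02336028]), np.float64(0.10711257309941521))
```

View pics/ov_top.png

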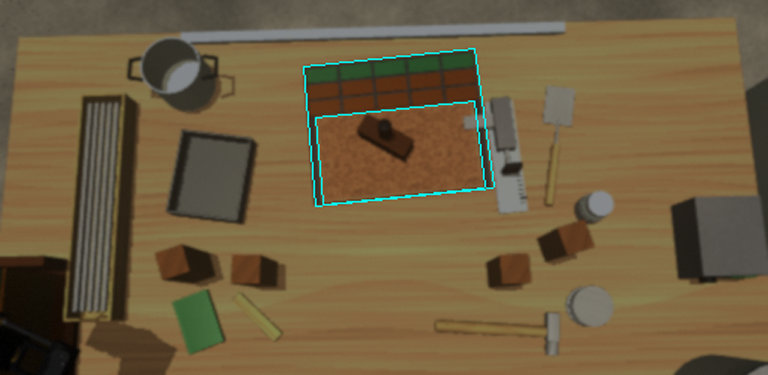

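The overlay fits the board outline: near edge from (316,206) to (493,188). Press origin is at (0.5625, -0.068) with yaw 4.7°. Next I'll move above the brush.

```bash

python3 -m pendant '[{"x":0.1,"y":-0.14,"z":0,"claw":1},{"x":0.2,"y":-0.28,"claw":1},{"x":0.3,"y":-0.42,"claw":1},{"x":0.4,"y":-0.56,"claw":1},{"x":0.5,"y":-0.7,"claw":1},{"x":0.572,"y":-0.8,"claw":1},{"x":0.572,"y":-0.8,"claw":1},{"x":0.572,"y":-0.8,"claw":1}]' && python3 -m pendant '[{"x":0.1,"y":-0.14,"z":0,"claw":1},{"x":0.2,"y":-0.28,"claw":1},{"x":0.3,"y":-0.42,"claw":1},{"x":0.4,"y":-0.56,"claw":1},{"x":0.5,"y":-0.7,"claw":1},{"x":0.572,"y":-0.8,"claw":1},{"x":0.572,"y":-0.8,"claw":1},{"x":0.572,"y":-0.8,"claw":1}]' && python3 -m pendant '[{"x":0.07,"y":-0.1,"z":0,"claw":1},{"x":0.12,"y":-0.18,"claw":1},{"x":0.2,"y":-0.28,"claw":1},{"x":0.27,"y":-0.38,"claw":1},{"x":0.3,"y":-0.42,"claw":1},{"x":0.3,"y":-0.42,"claw":1},{"x":0.3,"y":-0.42,"claw":1},{"x":0.3,"y":-0.42,"claw":1}]'
cat > see.py <<'E'
from h import *
import sys
p=capture("wrist");save(p,sys.argv[1])
s=sense();print(s["tcp_pos"].round(4),s["ee_rot"].round(3).tolist(),s["time_s"])
for l,z in zip(sys.argv[2::2],sys.argv[3::2]):
    for d in regions_of(p,l)[:2]: print(l,round(d["conf"],2),np.round(d["centre"]),int(d["region"].sum()),px2w(p,d["centre"],float(z)).round(4))
E
python3 see.py w1.png brush_mid 0.13
```

```text
[0.2581 0.5692 0.2226] [[0.911, -0.413, 0.0], [-0.413, -0.911, 0.0], [0.0, -0.0, -1.0]] 2.15$[0]: bad value
```

View pics/w1.png

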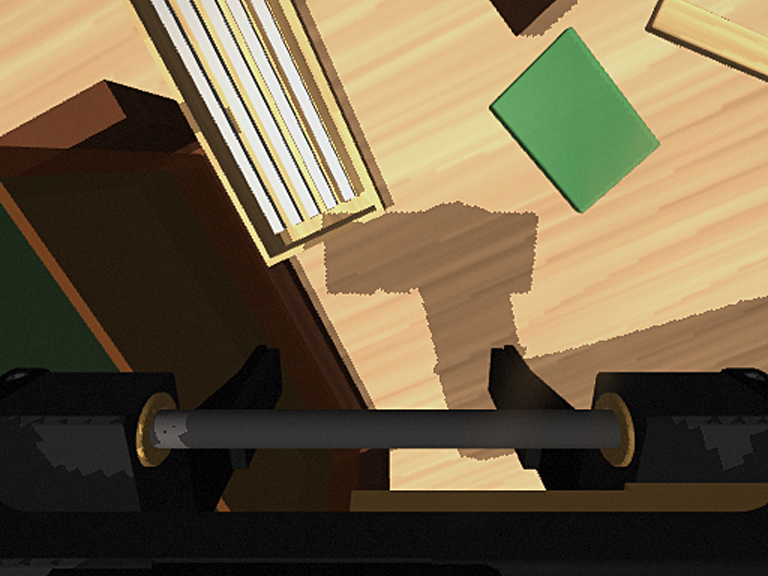

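The wrist view still shows the start place, with the file rack below: the call was refused because every row needs all its keys. I'll retype it in full.

```bash

python3 -m pendant '[{"x":0.1,"y":-0.14,"z":0,"rx":0,"ry":0,"rz":0,"claw":1},{"x":0.2,"y":-0.28,"z":0,"rx":0,"ry":0,"rz":0,"claw":1},{"x":0.3,"y":-0.42,"z":0,"rx":0,"ry":0,"rz":0,"claw":1},{"x":0.4,"y":-0.56,"z":0,"rx":0,"ry":0,"rz":0,"claw":1},{"x":0.5,"y":-0.7,"z":0,"rx":0,"ry":0,"rz":0,"claw":1},{"x":0.572,"y":-0.8,"z":0,"rx":0,"ry":0,"rz":0,"claw":1},{"x":0.572,"y":-0.8,"z":0,"rx":0,"ry":0,"rz":0,"claw":1},{"x":0.572,"y":-0.8,"z":0,"rx":0,"ry":0,"rz":0,"claw":1}]' && python3 -m pendant '[{"x":0.1,"y":-0.14,"z":0,"rx":0,"ry":0,"rz":0,"claw":1},{"x":0.2,"y":-0.28,"z":0,"rx":0,"ry":0,"rz":0,"claw":1},{"x":0.3,"y":-0.42,"z":0,"rx":0,"ry":0,"rz":0,"claw":1},{"x":0.4,"y":-0.56,"z":0,"rx":0,"ry":0,"rz":0,"claw":1},{"x":0.5,"y":-0.7,"z":0,"rx":0,"ry":0,"rz":0,"claw":1},{"x":0.572,"y":-0.8,"z":0,"rx":0,"ry":0,"rz":0,"claw":1},{"x":0.572,"y":-0.8,"z":0,"rx":0,"ry":0,"rz":0,"claw":1},{"x":0.572,"y":-0.8,"z":0,"rx":0,"ry":0,"rz":0,"claw":1}]' && python3 -m pendant '[{"x":0.07,"y":-0.1,"z":0,"rx":0,"ry":0,"rz":0,"claw":1},{"x":0.14,"y":-0.2,"z":0,"rx":0,"ry":0,"rz":0,"claw":1},{"x":0.21,"y":-0.3,"z":0,"rx":0,"ry":0,"rz":0,"claw":1},{"x":0.28,"y":-0.4,"z":0,"rx":0,"ry":0,"rz":0,"claw":1},{"x":0.3,"y":-0.42,"z":0,"rx":0,"ry":0,"rz":0,"claw":1},{"x":0.3,"y":-0.42,"z":0,"rx":0,"ry":0,"rz":0,"claw":1},{"x":0.3,"y":-0.42,"z":0,"rx":0,"ry":0,"rz":0,"claw":1},{"x":0.3,"y":-0.42,"z":0,"rx":0,"ry":0,"rz":0,"claw":1}]'
python3 see.py w2.png brush_mid 0.13
```

```text
time_s: 3.2
tcp_pos: [0.4011, 0.3695, 0.2227]
ee_rot: [[0.911, -0.413, 0.0], [-0.413, -0.911, 0.0], [-0.0, -0.0, -1.0]]
wrist_force: [-0.2, 0.7, -0.4]
gripper_width: 0.997
gripper_force: 0.0
time_s: 4.2
tcp_pos: [0.5438, 0.1702, 0.2224]
ee_rot: [[0.911, -0.412, -0.0], [-0.412, -0.911, 0.0], [-0.0, -0.0, -1.0]]
wrist_force: [-0.0, -0.3, 1.2]
gripper_width: 0.999
gripper_force: 0.0
time_s: 5.2
tcp_pos: [0.6187, 0.0651, 0.2228]
ee_rot: [[0.911, -0.412, 0.0], [-0.412, -0.911, 0.0], [0.0, -0.0, -1.0]]
wrist_force: [0.1, -0.5, 0.7]
gripper_width: 1.004
gripper_force: 0.0
[0.6188 0.0649 0.2228] [[0.911, -0.412, 0.0], [-0.412, -0.911, 0.0], [0.0, -0.0, -1.0]] 5.25
brush_mid 0.65 [311.  88.] 5215 [ 0.6896 -0.0173  0.13  ]
```

View pics/w2.png

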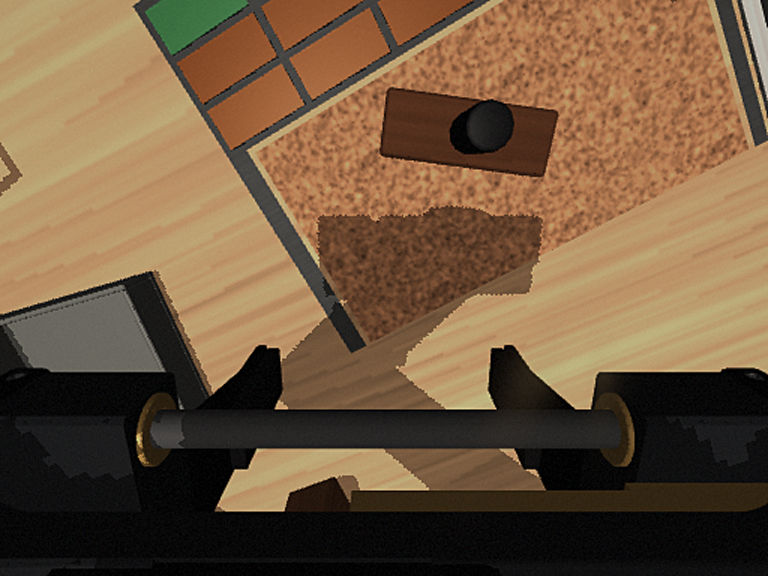

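The brush is upright, with its handle top at (490,127) and the panel's near-left corner at (355,350).

```bash
python3 - <<'E'
from h import *
p=capture("wrist")
print(px2w(p,(490/1.5,127/1.5),.13),px2w(p,(355/1.5,350/1.5),.006), place(np.array([[0,.2,0.]]),.5625,-.068,.083))
E
```

```text
[ 0.68643384 -0.03065099  0.13      ] [0.54795003 0.12694293 0.006     ] [[0.54591905 0.1313115  0.        ]]
```

```bash

python3 -m pendant '[{"x":0.14,"y":-0.19,"z":0,"rx":0,"ry":0,"rz":0,"claw":1},{"x":0.271,"y":-0.382,"z":0,"rx":0,"ry":0,"rz":0,"claw":1},{"x":0.271,"y":-0.382,"z":0,"rx":0,"ry":0,"rz":0,"claw":1},{"x":0.271,"y":-0.382,"z":-0.1,"rx":0,"ry":0,"rz":0,"claw":1},{"x":0.271,"y":-0.382,"z":-0.25,"rx":0,"ry":0,"rz":0,"claw":1},{"x":0.271,"y":-0.382,"z":-0.4,"rx":0,"ry":0,"rz":0,"claw":1},{"x":0.271,"y":-0.382,"z":-0.53,"rx":0,"ry":0,"rz":0,"claw":1},{"x":0.271,"y":-0.382,"z":-0.53,"rx":0,"ry":0,"rz":0,"claw":1}]' && python3 -m pendant '[{"x":0,"y":0,"z":0,"rx":0,"ry":0,"rz":0,"claw":0},{"x":0,"y":0,"z":0,"rx":0,"ry":0,"rz":0,"claw":0},{"x":0,"y":0,"z":0,"rx":0,"ry":0,"rz":0,"claw":0},{"x":0,"y":0,"z":0,"rx":0,"ry":0,"rz":0,"claw":0},{"x":0,"y":0,"z":0,"rx":0,"ry":0,"rz":0,"claw":0},{"x":0,"y":0,"z":0,"rx":0,"ry":0,"rz":0,"claw":0},{"x":0,"y":0,"z":0,"rx":0,"ry":0,"rz":0,"claw":0},{"x":0,"y":0,"z":0,"rx":0,"ry":0,"rz":0,"claw":0}]'
```

```text
time_s: 6.35
tcp_pos: [0.6844, -0.0308, 0.0871]
ee_rot: [[0.911, -0.413, -0.007], [-0.413, -0.911, -0.001], [-0.006, 0.003, -1.0]]
wrist_force: [0.3, -0.1, -0.4]
gripper_width: 0.999
gripper_force: 0.0
time_s: 7.35
tcp_pos: [0.6871, -0.0312, 0.0901]
ee_rot: [[0.911, -0.413, 0.001], [-0.413, -0.911, 0.0], [0.0, -0.0, -1.0]]
wrist_force: [0.9, 0.6, -0.0]
gripper_width: 0.318
gripper_force: 30.0
```

```bash

python3 -m pendant '[{"x":0,"y":0,"z":0.1,"rx":0,"ry":0,"rz":0,"claw":0},{"x":0,"y":0,"z":0.25,"rx":0,"ry":0,"rz":0,"claw":0},{"x":0,"y":0,"z":0.4,"rx":0,"ry":0,"rz":0,"claw":0},{"x":0,"y":0.1,"z":0.4,"rx":0,"ry":0,"rz":-0.05,"claw":0},{"x":0,"y":0.25,"z":0.4,"rx":0,"ry":0,"rz":-0.09,"claw":0},{"x":0,"y":0.4,"z":0.4,"rx":0,"ry":0,"rz":-0.13,"claw":0},{"x":0,"y":0.5,"z":0.4,"rx":0,"ry":0,"rz":-0.17,"claw":0},{"x":0,"y":0.57,"z":0.4,"rx":0,"ry":0,"rz":-0.2,"claw":0}]' && python3 -m pendant '[{"x":-0.03,"y":0.12,"z":0,"rx":0,"ry":0,"rz":-0.03,"claw":0},{"x":-0.1,"y":0.3,"z":0,"rx":0,"ry":0,"rz":-0.06,"claw":0},{"x":-0.15,"y":0.5,"z":0,"rx":0,"ry":0,"rz":-0.1,"claw":0},{"x":-0.2,"y":0.7,"z":0,"rx":0,"ry":0,"rz":-0.13,"claw":0},{"x":-0.25,"y":0.85,"z":0,"rx":0,"ry":0,"rz":-0.17,"claw":0},{"x":-0.296,"y":1,"z":0,"rx":0,"ry":0,"rz":-0.17,"claw":0},{"x":-0.296,"y":1,"z":0,"rx":0,"ry":0,"rz":-0.17,"claw":0},{"x":-0.296,"y":1,"z":0,"rx":0,"ry":0,"rz":-0.17,"claw":0}]'
python3 see.py w3.png tray 0.0 brush_mid 0.13
```

```text
time_s: 8.35
tcp_pos: [0.6859, 0.1124, 0.1886]
ee_rot: [[0.492, -0.871, -0.003], [-0.871, -0.492, -0.0], [-0.001, 0.003, -1.0]]
wrist_force: [0.1, 1.1, -2.4]
gripper_width: 0.312
gripper_force: 30.0
time_s: 9.35
tcp_pos: [0.6124, 0.3607, 0.189]
ee_rot: [[-0.017, -1.0, -0.002], [-1.0, 0.017, -0.001], [0.002, 0.002, -1.0]]
wrist_force: [0.3, -1.5, -2.6]
gripper_width: 0.316
gripper_force: 30.0
[0.6128 0.3602 0.1893] [[-0.018, -1.0, -0.001], [-1.0, 0.018, -0.001], [0.001, 0.001, -1.0]] 9.4
tray 0.76 [255. 148.] 13912 [0.6126 0.3244 0.    ]
brush_mid 0.86 [251. 220.] 11178 [0.6165 0.3654 0.13  ]
```

View pics/w3.png

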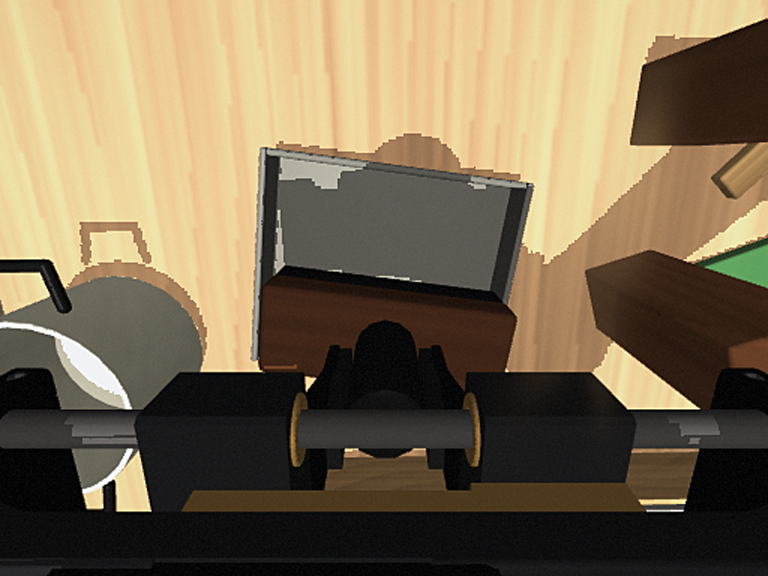

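The brush is held squarely over the tray; its long side is parallel to the tray's long side and its edge is at (260–515, 280–370). I'll lower and release it.

```bash

python3 -m pendant '[{"x":0,"y":0,"z":-0.1,"rx":0,"ry":0,"rz":0,"claw":0},{"x":0,"y":0,"z":-0.2,"rx":0,"ry":0,"rz":0,"claw":0},{"x":0,"y":0,"z":-0.3,"rx":0,"ry":0,"rz":0,"claw":0},{"x":0,"y":0,"z":-0.38,"rx":0,"ry":0,"rz":0,"claw":0},{"x":0,"y":0,"z":-0.41,"rx":0,"ry":0,"rz":0,"claw":0},{"x":0,"y":0,"z":-0.43,"rx":0,"ry":0,"rz":0,"claw":0},{"x":0,"y":0,"z":-0.44,"rx":0,"ry":0,"rz":0,"claw":0},{"x":0,"y":0,"z":-0.445,"rx":0,"ry":0,"rz":0,"claw":0}]' && python3 -m pendant '[{"x":0,"y":0,"z":0,"rx":0,"ry":0,"rz":0,"claw":1},{"x":0,"y":0,"z":0,"rx":0,"ry":0,"rz":0,"claw":1},{"x":0,"y":0,"z":0,"rx":0,"ry":0,"rz":0,"claw":1},{"x":0,"y":0,"z":0.1,"rx":0,"ry":0,"rz":0,"claw":1},{"x":0,"y":0,"z":0.3,"rx":0,"ry":0,"rz":0,"claw":1},{"x":0,"y":0,"z":0.5,"rx":0,"ry":0,"rz":0,"claw":1},{"x":0,"y":0,"z":0.6,"rx":0,"ry":0,"rz":0,"claw":1},{"x":0,"y":0,"z":0.6,"rx":0,"ry":0,"rz":0,"claw":1}]'
python3 - <<'E'
from h import *
for n in("scene","top"):
    p=capture(n)
    for d in search_frame(p,"brush_mid")[:2]: print(d["conf"],d["centre"],px2w(p,d["centre"],.06))
    save(p,n+"1.png")
    o=[]
    for l,x0 in (("block2_mid",(.393,.241)),("block1_mid",(.41,.386))):
        for d in regions_of(p,l)[:3]: print(n,l,d["conf"],d["centre"],d["region"].sum())
print(sense()["joints"])
E
```

```text
time_s: 10.5
tcp_pos: [0.6132, 0.3614, 0.0795]
ee_rot: [[-0.017, -1.0, 0.001], [-1.0, 0.017, 0.001], [-0.001, -0.001, -1.0]]
wrist_force: [-0.3, -0.1, -3.3]
gripper_width: 0.315
gripper_force: 30.0
time_s: 11.5
tcp_pos: [0.6139, 0.3619, 0.2323]
ee_rot: [[-0.017, -1.0, 0.005], [-1.0, 0.017, 0.004], [-0.004, -0.005, -1.0]]
wrist_force: [-0.5, 0.5, -0.9]
gripper_width: 0.996
gripper_force: 0.0
0.95 [390.3, 171.8] [0.62413968 0.35489101 0.06      ]
scene block2_mid 0.9 [316.4, 135.0] 1054
scene block1_mid 0.67 [352.3, 119.0] 888
0.58 [137.4, 155.1] [0.61125079 0.35936817 0.06      ]
top block2_mid 0.68 [165.7, 219.7] 617
top block1_mid 0.7 [121.4, 218.1] 782
[ 4.34935860e+01  3.05555468e+01  1.50066045e+01 -3.54284728e-03
 -7.45715095e+01 -4.44910201e+01]
```

Brush in tray. Next I'll refine the block poses using both views.

```bash
python3 - <<'E'
from h import *
import pickle
P={n:capture(n) for n in("scene","top")}
B=boxv(.056,.056,0,.16);res={}
for l,x0 in (("block0_mid",(.387,-.272)),("block1_mid",(.411,.386)),("block2_mid",(.393,.241)),("block3_mid",(.444,-.39))):
    c=np.array([*x0,.08]);obs=[]
    for p in P.values():
        for d in regions_of(p,l):
            if np.hypot(*(w2px(p,c)-d["centre"]))<15 and d["conf"]>.5: obs.append((p,d["region"].astype(float)));break
    x,e=fit(B,obs,x0);a=(np.degrees(x[2])+45)%90-45
    print(l,len(obs),x[:2].round(4),round(a,1),round(e,3))
for y in(.15,.05,-.05,-.15):print(y,place(np.array([[-.031,y,0]]),.5625,-.068,.083).round(4))
E
```

```text
block0_mid 2 [ 0.3865 -0.273 ] 0.4 0.09
block1_mid 2 [0.4111 0.3852] 21.4 0.072
block2_mid 2 [0.3948 0.2412] -3.4 0.062
block3_mid 2 [ 0.4446 -0.3899] 16.6 0.07
0.15 [[0.5192 0.0789 0.    ]]
0.05 [[ 0.5275 -0.0207  0.    ]]
-0.05 [[ 0.5358 -0.1204  0.    ]]
-0.15 [[ 0.544  -0.2201  0.    ]]
```

```bash
python3 -c "
from h import *
s=sense();print(s['tcp_pos'].round(4),s['ee_rot'].round(4).tolist())
t=np.array([.3948,.2412,.11]);print(((t-s['tcp_pos'])/.25).round(3))"
```

```text
[0.6129 0.3612 0.2288] [[-0.0173, -0.9998, 0.0], [-0.9998, 0.0173, 0.0001], [-0.0001, -0.0, -1.0]]
[-0.872 -0.48  -0.475]
```

```bash

python3 -m pendant '[{"x":-0.15,"y":-0.08,"z":0,"rx":0,"ry":0,"rz":-0.013,"claw":1},{"x":-0.35,"y":-0.19,"z":0,"rx":0,"ry":0,"rz":-0.013,"claw":1},{"x":-0.55,"y":-0.3,"z":0,"rx":0,"ry":0,"rz":-0.013,"claw":1},{"x":-0.75,"y":-0.41,"z":0,"rx":0,"ry":0,"rz":-0.013,"claw":1},{"x":-0.872,"y":-0.48,"z":0,"rx":0,"ry":0,"rz":-0.013,"claw":1},{"x":-0.872,"y":-0.48,"z":0,"rx":0,"ry":0,"rz":-0.013,"claw":1},{"x":-0.872,"y":-0.48,"z":-0.1,"rx":0,"ry":0,"rz":-0.013,"claw":1},{"x":-0.872,"y":-0.48,"z":-0.2,"rx":0,"ry":0,"rz":-0.013,"claw":1}]' && python3 -m pendant '[{"x":0,"y":0,"z":-0.1,"rx":0,"ry":0,"rz":0,"claw":1},{"x":0,"y":0,"z":-0.2,"rx":0,"ry":0,"rz":0,"claw":1},{"x":0,"y":0,"z":-0.275,"rx":0,"ry":0,"rz":0,"claw":1},{"x":0,"y":0,"z":-0.275,"rx":0,"ry":0,"rz":0,"claw":1},{"x":0,"y":0,"z":-0.275,"rx":0,"ry":0,"rz":0,"claw":0},{"x":0,"y":0,"z":-0.275,"rx":0,"ry":0,"rz":0,"claw":0},{"x":0,"y":0,"z":-0.275,"rx":0,"ry":0,"rz":0,"claw":0},{"x":0,"y":0,"z":-0.275,"rx":0,"ry":0,"rz":0,"claw":0}]'
python3 -c "
from h import *
s=sense();print(s['tcp_pos'].round(4),s['gripper_width'],s['gripper_force'])
t=place(np.array([[-.033,.049,.11]]),.5625,-.068,.083)[0];print(t,((t-s['tcp_pos'])/.25).round(3))"
```

```text
time_s: 13.4
tcp_pos: [0.3958, 0.2421, 0.1788]
ee_rot: [[-0.058, -0.998, 0.002], [-0.998, 0.058, 0.002], [-0.002, -0.002, -1.0]]
wrist_force: [-0.4, 0.9, -0.3]
gripper_width: 0.999
gripper_force: 0.0
time_s: 14.4
tcp_pos: [0.395, 0.2414, 0.1105]
ee_rot: [[-0.058, -0.998, 0.001], [-0.998, 0.058, 0.001], [-0.001, -0.0, -1.0]]
wrist_force: [-1.1, 1.3, 1.4]
gripper_width: 0.646
gripper_force: 29.7
[0.395  0.2414 0.1105] 0.6460211734542078 29.66856776887198
[ 0.52555127 -0.02190454  0.11      ] [ 0.522 -1.053 -0.002]
```

```bash

python3 -m pendant '[{"x":0,"y":0,"z":0.05,"rx":0,"ry":0,"rz":0,"claw":0},{"x":0,"y":0,"z":0.1,"rx":0,"ry":0,"rz":0,"claw":0},{"x":0.04,"y":-0.08,"z":0.1,"rx":0,"ry":0,"rz":0,"claw":0},{"x":0.1,"y":-0.2,"z":0.1,"rx":0,"ry":0,"rz":0.01,"claw":0},{"x":0.16,"y":-0.32,"z":0.1,"rx":0,"ry":0,"rz":0.02,"claw":0},{"x":0.22,"y":-0.44,"z":0.1,"rx":0,"ry":0,"rz":0.03,"claw":0},{"x":0.27,"y":-0.54,"z":0.1,"rx":0,"ry":0,"rz":0.04,"claw":0},{"x":0.3,"y":-0.6,"z":0.1,"rx":0,"ry":0,"rz":0.045,"claw":0}]' && python3 -m pendant '[{"x":0.06,"y":-0.12,"z":0,"rx":0,"ry":0,"rz":0,"claw":0},{"x":0.12,"y":-0.25,"z":0,"rx":0,"ry":0,"rz":0,"claw":0},{"x":0.18,"y":-0.37,"z":0,"rx":0,"ry":0,"rz":0,"claw":0},{"x":0.222,"y":-0.453,"z":0,"rx":0,"ry":0,"rz":0,"claw":0},{"x":0.222,"y":-0.453,"z":0,"rx":0,"ry":0,"rz":0,"claw":0},{"x":0.222,"y":-0.453,"z":-0.05,"rx":0,"ry":0,"rz":0,"claw":0},{"x":0.222,"y":-0.453,"z":-0.08,"rx":0,"ry":0,"rz":0,"claw":0},{"x":0.222,"y":-0.453,"z":-0.095,"rx":0,"ry":0,"rz":0,"claw":0}]'
python3 see.py w4.png press 0.018
python3 -c "
from h import *
s=sense();print(s['wrist_force'],s['gripper_width'],s['gripper_force'])
p=capture('scene');p['color']=p['color'][60:330,120:430];save(p,'s2.png',2)"
```

```text
time_s: 15.4
tcp_pos: [0.4702, 0.09, 0.1356]
ee_rot: [[0.082, -0.997, 0.0], [-0.997, -0.082, 0.0], [-0.0, -0.0, -1.0]]
wrist_force: [0.1, 0.3, -4.1]
gripper_width: 0.649
gripper_force: 29.7
time_s: 16.4
tcp_pos: [0.5245, -0.0218, 0.1131]
ee_rot: [[0.085, -0.996, -0.002], [-0.996, -0.085, -0.002], [0.002, 0.003, -1.0]]
wrist_force: [-9.9, 1.5, 25.1]
gripper_width: 0.642
gripper_force: 30.0
[ 0.5245 -0.0217  0.1131] [[0.085, -0.996, -0.002], [-0.996, -0.085, -0.002], [0.001, 0.002, -1.0]] 16.45
press 0.93 [106. 126.] 54331 [ 0.6605 -0.0784  0.018 ]
[-6.08209861  0.89688633  9.44021004] 0.6429496837727504 30.000930377282202
```

View pics/s2.png

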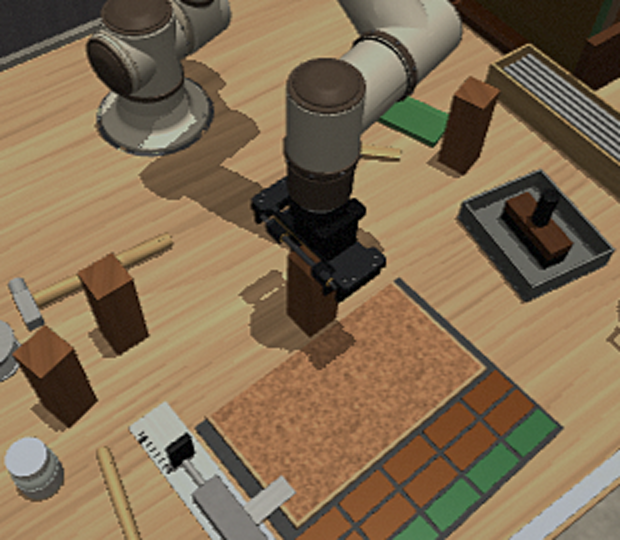

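Block 2 stands at the board edge, near pixel (313,310), and the force says it has touched down. I'll release, rise and move towards block 1.

```bash

python3 -m pendant '[{"x":0,"y":0,"z":0,"rx":0,"ry":0,"rz":0,"claw":1},{"x":0,"y":0,"z":0,"rx":0,"ry":0,"rz":0,"claw":1},{"x":0,"y":0,"z":0,"rx":0,"ry":0,"rz":0,"claw":1},{"x":0,"y":0,"z":0.1,"rx":0,"ry":0,"rz":0,"claw":1},{"x":0,"y":0,"z":0.2,"rx":0,"ry":0,"rz":0,"claw":1},{"x":0,"y":0,"z":0.35,"rx":0,"ry":0,"rz":0,"claw":1},{"x":0,"y":0,"z":0.46,"rx":0,"ry":0,"rz":0,"claw":1},{"x":0,"y":0,"z":0.46,"rx":0,"ry":0,"rz":0,"claw":1}]' && python3 -m pendant '[{"x":-0.05,"y":0.15,"z":0,"rx":0,"ry":0,"rz":0.02,"claw":1},{"x":-0.12,"y":0.35,"z":0,"rx":0,"ry":0,"rz":0.04,"claw":1},{"x":-0.17,"y":0.5,"z":0,"rx":0,"ry":0,"rz":0.05,"claw":1},{"x":-0.23,"y":0.7,"z":0,"rx":0,"ry":0,"rz":0.06,"claw":1},{"x":-0.3,"y":0.9,"z":0,"rx":0,"ry":0,"rz":0.08,"claw":1},{"x":-0.33,"y":1,"z":0,"rx":0,"ry":0,"rz":0.093,"claw":1},{"x":-0.33,"y":1,"z":0,"rx":0,"ry":0,"rz":0.093,"claw":1},{"x":-0.33,"y":1,"z":0,"rx":0,"ry":0,"rz":0.093,"claw":1}]'
cat > bl.py <<'E'
from h import *
# all standing blocks by colour-free network masks, both views; args: guesses x,y
import sys
P={n:capture(n) for n in("scene","top")}
B=boxv(.056,.056,0,.16)
R={n:[d for l in range(4) for d in regions_of(p,f"block{l}_mid") if d["conf"]>.4 and 300<d["region"].sum()<2500] for n,p in P.items()}
for g in sys.argv[1:]:
    x0=tuple(map(float,g.split(",")));obs=[]
    for n,p in P.items():
        for d in R[n]:
            if np.hypot(*(w2px(p,[*x0,.08])-d["centre"]))<15: obs.append((p,d["region"].astype(float)));break
    if not obs: print(g,"unseen");continue
    x,e=fit(B,obs,x0);a=(np.degrees(x[2])+45)%90-45
    c,s=np.cos(.083),np.sin(.083);d=x[:2]-[.5625,-.068]
    print(len(obs),x[:2].round(4),round(a,1),round(e,3),"press",round(c*d[0]+s*d[1],4),round(-s*d[0]+c*d[1],4))
s=sense();print(s['tcp_pos'].round(4),s['ee_rot'][:2,1].round(4).tolist(),s["time_s"])
E
python3 bl.py .525,-.022 .411,.385
```

```text
time_s: 17.55
tcp_pos: [0.5269, -0.0218, 0.2286]
ee_rot: [[0.083, -0.997, 0.006], [-0.997, -0.083, 0.001], [-0.0, -0.006, -1.0]]
wrist_force: [-1.3, -0.2, 0.4]
gripper_width: 1.003
gripper_force: 0.0
time_s: 18.55
tcp_pos: [0.4426, 0.2273, 0.2254]
ee_rot: [[0.366, -0.931, -0.001], [-0.931, -0.366, -0.001], [0.001, 0.002, -1.0]]
wrist_force: [-0.3, 0.0, 0.3]
gripper_width: 0.996
gripper_force: 0.0
1 [ 0.5238 -0.0208] -5.2 0.087 press -0.0346 0.0503
1 [0.4194 0.381 ] 29.6 0.495 press -0.1054 0.4594
[0.443  0.2277 0.2263] [-0.9306, -0.3661] 19.05
```

```bash

python3 -m pendant '[{"x":-0.03,"y":0.13,"z":0,"rx":0,"ry":0,"rz":0,"claw":1},{"x":-0.06,"y":0.3,"z":0,"rx":0,"ry":0,"rz":0,"claw":1},{"x":-0.09,"y":0.45,"z":0,"rx":0,"ry":0,"rz":0,"claw":1},{"x":-0.128,"y":0.63,"z":0,"rx":0,"ry":0,"rz":0,"claw":1},{"x":-0.128,"y":0.63,"z":0,"rx":0,"ry":0,"rz":0,"claw":1},{"x":-0.128,"y":0.63,"z":0,"rx":0,"ry":0,"rz":0,"claw":1},{"x":-0.128,"y":0.63,"z":-0.1,"rx":0,"ry":0,"rz":0,"claw":1},{"x":-0.128,"y":0.63,"z":-0.2,"rx":0,"ry":0,"rz":0,"claw":1}]' && python3 -m pendant '[{"x":0,"y":0,"z":-0.1,"rx":0,"ry":0,"rz":0,"claw":1},{"x":0,"y":0,"z":-0.2,"rx":0,"ry":0,"rz":0,"claw":1},{"x":0,"y":0,"z":-0.265,"rx":0,"ry":0,"rz":0,"claw":1},{"x":0,"y":0,"z":-0.265,"rx":0,"ry":0,"rz":0,"claw":1},{"x":0,"y":0,"z":-0.265,"rx":0,"ry":0,"rz":0,"claw":0},{"x":0,"y":0,"z":-0.265,"rx":0,"ry":0,"rz":0,"claw":0},{"x":0,"y":0,"z":-0.265,"rx":0,"ry":0,"rz":0,"claw":0},{"x":0,"y":0,"z":-0.265,"rx":0,"ry":0,"rz":0,"claw":0}]'
python3 -c "
from h import *
s=sense();print(s['tcp_pos'].round(4),s['gripper_width'],s['gripper_force'],s['ee_rot'].round(3).tolist())
t=place(np.array([[-.034,.147,.11]]),.5625,-.068,.083)[0];print(t,((t-s['tcp_pos'])/.25).round(3))"
```

```text
time_s: 20.05
tcp_pos: [0.4112, 0.3844, 0.1763]
ee_rot: [[0.365, -0.931, 0.001], [-0.931, -0.365, 0.001], [-0.001, -0.001, -1.0]]
wrist_force: [-0.9, 0.3, 0.6]
gripper_width: 0.994
gripper_force: 0.0
time_s: 21.05
tcp_pos: [0.4109, 0.3855, 0.1105]
ee_rot: [[0.367, -0.93, 0.0], [-0.93, -0.367, 0.0], [-0.0, -0.0, -1.0]]
wrist_force: [-0.3, 0.6, 1.7]
gripper_width: 0.651
gripper_force: 29.4
[0.4109 0.3855 0.1105] 0.6507137302912362 29.399757604780916 [[0.367, -0.93, 0.0], [-0.93, -0.367, 0.0], [-0.0, -0.0, -1.0]]
[0.51643005 0.07567519 0.11      ] [ 0.422 -1.239 -0.002]
```

```bash

python3 -m pendant '[{"x":0,"y":0,"z":0.05,"rx":0,"ry":0,"rz":0,"claw":0},{"x":0,"y":0,"z":0.1,"rx":0,"ry":0,"rz":0,"claw":0},{"x":0.04,"y":-0.1,"z":0.1,"rx":0,"ry":0,"rz":-0.01,"claw":0},{"x":0.08,"y":-0.23,"z":0.1,"rx":0,"ry":0,"rz":-0.03,"claw":0},{"x":0.13,"y":-0.37,"z":0.1,"rx":0,"ry":0,"rz":-0.05,"claw":0},{"x":0.17,"y":-0.5,"z":0.1,"rx":0,"ry":0,"rz":-0.07,"claw":0},{"x":0.22,"y":-0.63,"z":0.1,"rx":0,"ry":0,"rz":-0.093,"claw":0},{"x":0.23,"y":-0.69,"z":0.1,"rx":0,"ry":0,"rz":-0.093,"claw":0}]' && python3 -m pendant '[{"x":0.04,"y":-0.12,"z":0,"rx":0,"ry":0,"rz":0,"claw":0},{"x":0.08,"y":-0.25,"z":0,"rx":0,"ry":0,"rz":0,"claw":0},{"x":0.12,"y":-0.37,"z":0,"rx":0,"ry":0,"rz":0,"claw":0},{"x":0.17,"y":-0.48,"z":0,"rx":0,"ry":0,"rz":0,"claw":0},{"x":0.192,"y":-0.549,"z":0,"rx":0,"ry":0,"rz":0,"claw":0},{"x":0.192,"y":-0.549,"z":0,"rx":0,"ry":0,"rz":0,"claw":0},{"x":0.192,"y":-0.549,"z":-0.05,"rx":0,"ry":0,"rz":0,"claw":0},{"x":0.192,"y":-0.549,"z":-0.085,"rx":0,"ry":0,"rz":0,"claw":0}]' && python3 -m pendant '[{"x":0,"y":0,"z":-0.005,"rx":0,"ry":0,"rz":0,"claw":0},{"x":0,"y":0,"z":-0.01,"rx":0,"ry":0,"rz":0,"claw":0},{"x":0,"y":0,"z":-0.01,"rx":0,"ry":0,"rz":0,"claw":0},{"x":0,"y":0,"z":-0.01,"rx":0,"ry":0,"rz":0,"claw":0},{"x":0,"y":0,"z":-0.01,"rx":0,"ry":0,"rz":0,"claw":0},{"x":0,"y":0,"z":-0.01,"rx":0,"ry":0,"rz":0,"claw":0},{"x":0,"y":0,"z":-0.01,"rx":0,"ry":0,"rz":0,"claw":0},{"x":0,"y":0,"z":-0.01,"rx":0,"ry":0,"rz":0,"claw":0}]'

```

```text
time_s: 22.05
tcp_pos: [0.4688, 0.2116, 0.1357]
ee_rot: [[0.082, -0.997, 0.0], [-0.997, -0.082, 0.0], [-0.0, -0.0, -1.0]]
wrist_force: [0.3, -0.6, -3.0]
gripper_width: 0.65
gripper_force: 29.4
time_s: 23.05
tcp_pos: [0.5155, 0.0762, 0.1126]
ee_rot: [[0.084, -0.996, -0.002], [-0.996, -0.084, -0.0], [0.0, 0.002, -1.0]]
wrist_force: [0.2, 0.9, -3.6]
gripper_width: 0.649
gripper_force: 29.4
time_s: 24.05
tcp_pos: [0.5164, 0.0757, 0.1113]
ee_rot: [[0.083, -0.997, -0.0], [-0.997, -0.083, 0.0], [-0.0, 0.0, -1.0]]
wrist_force: [0.6, 0.2, -3.0]
gripper_width: 0.651
gripper_force: 29.4
```

```bash

python3 -m pendant '[{"x":0,"y":0,"z":-0.003,"rx":0,"ry":0,"rz":0,"claw":1},{"x":0,"y":0,"z":-0.003,"rx":0,"ry":0,"rz":0,"claw":1},{"x":0,"y":0,"z":-0.003,"rx":0,"ry":0,"rz":0,"claw":1},{"x":0,"y":0,"z":0.1,"rx":0,"ry":0,"rz":0,"claw":1},{"x":0,"y":0,"z":0.2,"rx":0,"ry":0,"rz":0,"claw":1},{"x":0,"y":0,"z":0.35,"rx":0,"ry":0,"rz":0,"claw":1},{"x":0,"y":0,"z":0.46,"rx":0,"ry":0,"rz":0,"claw":1},{"x":0,"y":0,"z":0.46,"rx":0,"ry":0,"rz":0,"claw":1}]' && python3 -m pendant '[{"x":-0.05,"y":-0.15,"z":0,"rx":0,"ry":0,"rz":-0.01,"claw":1},{"x":-0.1,"y":-0.3,"z":0,"rx":0,"ry":0,"rz":-0.02,"claw":1},{"x":-0.15,"y":-0.45,"z":0,"rx":0,"ry":0,"rz":-0.024,"claw":1},{"x":-0.2,"y":-0.6,"z":0,"rx":0,"ry":0,"rz":-0.024,"claw":1},{"x":-0.3,"y":-0.8,"z":0,"rx":0,"ry":0,"rz":-0.024,"claw":1},{"x":-0.35,"y":-1,"z":0,"rx":0,"ry":0,"rz":-0.024,"claw":1},{"x":-0.35,"y":-1,"z":0,"rx":0,"ry":0,"rz":-0.024,"claw":1},{"x":-0.35,"y":-1,"z":0,"rx":0,"ry":0,"rz":-0.024,"claw":1}]'
python3 bl.py .5242,-.022 .5164,.0757 .3865,-.273 .4446,-.39
python3 - <<'E'
from h import *
for n in("scene","top"):
    p=capture(n)
    for d in search_frame(p,"brush_mid")[:2]: print(d["conf"],d["centre"],px2w(p,d["centre"],.06).round(3))
    if n=="scene": p['color']=p['color'][60:330,100:430];save(p,'s3.png',2)
E
```

```text
time_s: 25.05
tcp_pos: [0.5178, 0.0762, 0.229]
ee_rot: [[0.083, -0.997, 0.006], [-0.997, -0.083, 0.002], [-0.002, -0.006, -1.0]]
wrist_force: [0.8, 1.0, -0.6]
gripper_width: 1.001
gripper_force: 0.0
time_s: 26.05
tcp_pos: [0.4285, -0.1742, 0.2256]
ee_rot: [[0.007, -1.0, -0.001], [-1.0, -0.007, 0.0], [-0.0, 0.001, -1.0]]
wrist_force: [0.1, 0.2, -0.1]
gripper_width: 1.0
gripper_force: 0.0
.5242,-.022 unseen
1 [0.5148 0.0786] -16.1 0.136 press -0.0354 0.15
2 [ 0.3862 -0.2729] 3.2 0.248 press -0.1926 -0.1896
2 [ 0.4439 -0.3907] 16.3 0.062 press -0.145 -0.3117
[ 0.429  -0.174   0.2263] [-1.0, -0.0085] 26.55
0.66 [388.5, 172.3] [0.622 0.349 0.06 ]
0.61 [140.5, 153.5] [0.616 0.349 0.06 ]
```

View pics/s3.png

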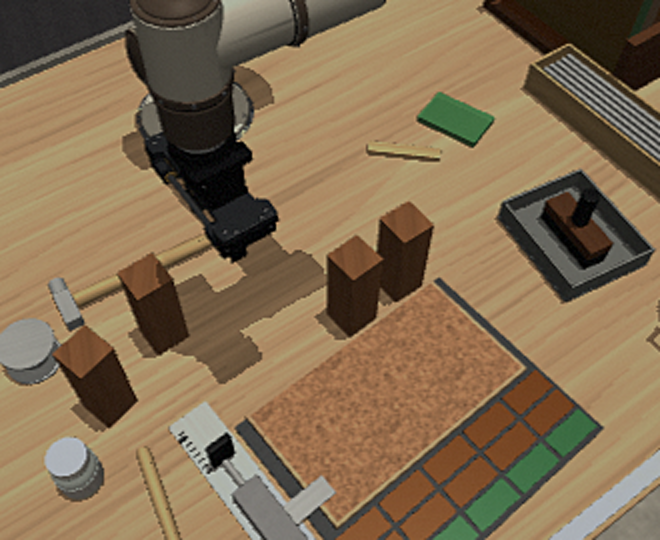

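Two blocks stand square at the edge: (355,290) and (405,250) in the crop. Next is block 0.

```bash

python3 -m pendant '[{"x":-0.05,"y":-0.1,"z":0,"rx":0,"ry":0,"rz":0,"claw":1},{"x":-0.1,"y":-0.25,"z":0,"rx":0,"ry":0,"rz":0,"claw":1},{"x":-0.17,"y":-0.396,"z":0,"rx":0,"ry":0,"rz":0,"claw":1},{"x":-0.17,"y":-0.396,"z":0,"rx":0,"ry":0,"rz":0,"claw":1},{"x":-0.17,"y":-0.396,"z":0,"rx":0,"ry":0,"rz":0,"claw":1},{"x":-0.17,"y":-0.396,"z":-0.1,"rx":0,"ry":0,"rz":0,"claw":1},{"x":-0.17,"y":-0.396,"z":-0.2,"rx":0,"ry":0,"rz":0,"claw":1},{"x":-0.17,"y":-0.396,"z":-0.3,"rx":0,"ry":0,"rz":0,"claw":1}]' && python3 -m pendant '[{"x":0,"y":0,"z":-0.1,"rx":0,"ry":0,"rz":0,"claw":1},{"x":0,"y":0,"z":-0.164,"rx":0,"ry":0,"rz":0,"claw":1},{"x":0,"y":0,"z":-0.164,"rx":0,"ry":0,"rz":0,"claw":1},{"x":0,"y":0,"z":-0.164,"rx":0,"ry":0,"rz":0,"claw":1},{"x":0,"y":0,"z":-0.164,"rx":0,"ry":0,"rz":0,"claw":0},{"x":0,"y":0,"z":-0.164,"rx":0,"ry":0,"rz":0,"claw":0},{"x":0,"y":0,"z":-0.164,"rx":0,"ry":0,"rz":0,"claw":0},{"x":0,"y":0,"z":-0.164,"rx":0,"ry":0,"rz":0,"claw":0}]'
python3 -c "
from h import *
s=sense();print(s['tcp_pos'].round(4),s['gripper_width'],s['gripper_force'],s['ee_rot'].round(3).tolist())
t=place(np.array([[-.034,-.049,.11]]),.5625,-.068,.083)[0];print(t,((t-s['tcp_pos'])/.25).round(3))"
```

```text
time_s: 27.75
tcp_pos: [0.3871, -0.2724, 0.1508]
ee_rot: [[0.01, -1.0, 0.001], [-1.0, -0.01, -0.0], [0.0, -0.001, -1.0]]
wrist_force: [-0.7, -0.4, -0.3]
gripper_width: 1.002
gripper_force: 0.0
time_s: 28.75
tcp_pos: [0.3864, -0.2734, 0.1104]
ee_rot: [[0.008, -1.0, 0.0], [-1.0, -0.008, -0.0], [0.0, -0.0, -1.0]]
wrist_force: [0.1, -1.4, 1.6]
gripper_width: 0.646
gripper_force: 29.7
[ 0.3864 -0.2734  0.1104] 0.6460774593883892 29.67151902502792 [[0.008, -1.0, 0.0], [-1.0, -0.008, -0.0], [0.0, -0.0, -1.0]]
[ 0.53267938 -0.11965008  0.11      ] [ 0.585  0.615 -0.002]
```

Turn +4.3° = 0.024.

```bash

python3 -m pendant '[{"x":0,"y":0,"z":0.05,"rx":0,"ry":0,"rz":0,"claw":0},{"x":0,"y":0,"z":0.1,"rx":0,"ry":0,"rz":0,"claw":0},{"x":0.08,"y":0.08,"z":0.1,"rx":0,"ry":0,"rz":0,"claw":0},{"x":0.18,"y":0.19,"z":0.1,"rx":0,"ry":0,"rz":0.01,"claw":0},{"x":0.28,"y":0.3,"z":0.1,"rx":0,"ry":0,"rz":0.02,"claw":0},{"x":0.38,"y":0.41,"z":0.1,"rx":0,"ry":0,"rz":0.024,"claw":0},{"x":0.48,"y":0.51,"z":0.1,"rx":0,"ry":0,"rz":0.024,"claw":0},{"x":0.56,"y":0.59,"z":0.1,"rx":0,"ry":0,"rz":0.024,"claw":0}]' && python3 -m pendant '[{"x":0.025,"y":0.025,"z":0,"rx":0,"ry":0,"rz":0,"claw":0},{"x":0.025,"y":0.025,"z":0,"rx":0,"ry":0,"rz":0,"claw":0},{"x":0.025,"y":0.025,"z":-0.04,"rx":0,"ry":0,"rz":0,"claw":0},{"x":0.025,"y":0.025,"z":-0.08,"rx":0,"ry":0,"rz":0,"claw":0},{"x":0.025,"y":0.025,"z":-0.09,"rx":0,"ry":0,"rz":0,"claw":0},{"x":0.025,"y":0.025,"z":-0.096,"rx":0,"ry":0,"rz":0,"claw":0},{"x":0.025,"y":0.025,"z":-0.096,"rx":0,"ry":0,"rz":0,"claw":0},{"x":0.025,"y":0.025,"z":-0.096,"rx":0,"ry":0,"rz":0,"claw":0}]'
```

```text
time_s: 29.75
tcp_pos: [0.5275, -0.1247, 0.1359]
ee_rot: [[0.084, -0.997, 0.001], [-0.997, -0.084, 0.0], [-0.0, -0.001, -1.0]]
wrist_force: [0.5, 0.1, -2.9]
gripper_width: 0.644
gripper_force: 29.7
time_s: 30.75
tcp_pos: [0.5328, -0.1196, 0.1116]
ee_rot: [[0.083, -0.997, 0.001], [-0.997, -0.083, -0.0], [0.0, -0.001, -1.0]]
wrist_force: [0.7, -0.4, -2.5]
gripper_width: 0.647
gripper_force: 29.7
```

```bash

python3 -m pendant '[{"x":0,"y":0,"z":-0.004,"rx":0,"ry":0,"rz":0,"claw":1},{"x":0,"y":0,"z":-0.004,"rx":0,"ry":0,"rz":0,"claw":1},{"x":0,"y":0,"z":-0.004,"rx":0,"ry":0,"rz":0,"claw":1},{"x":0,"y":0,"z":0.1,"rx":0,"ry":0,"rz":0,"claw":1},{"x":0,"y":0,"z":0.2,"rx":0,"ry":0,"rz":0,"claw":1},{"x":0,"y":0,"z":0.35,"rx":0,"ry":0,"rz":0,"claw":1},{"x":0,"y":0,"z":0.46,"rx":0,"ry":0,"rz":0,"claw":1},{"x":0,"y":0,"z":0.46,"rx":0,"ry":0,"rz":0,"claw":1}]' && python3 -m pendant '[{"x":-0.05,"y":-0.15,"z":0,"rx":0,"ry":0,"rz":0.01,"claw":1},{"x":-0.1,"y":-0.3,"z":0,"rx":0,"ry":0,"rz":0.02,"claw":1},{"x":-0.15,"y":-0.45,"z":0,"rx":0,"ry":0,"rz":0.04,"claw":1},{"x":-0.2,"y":-0.6,"z":0,"rx":0,"ry":0,"rz":0.065,"claw":1},{"x":-0.27,"y":-0.8,"z":0,"rx":0,"ry":0,"rz":0.065,"claw":1},{"x":-0.354,"y":-1,"z":0,"rx":0,"ry":0,"rz":0.065,"claw":1},{"x":-0.354,"y":-1,"z":0,"rx":0,"ry":0,"rz":0.065,"claw":1},{"x":-0.354,"y":-1,"z":0,"rx":0,"ry":0,"rz":0.065,"claw":1}]'
python3 bl.py .5242,-.022 .5164,.0757 .5328,-.1196
python3 -c "
from h import *
s=sense();print(((np.array([.4442,-.3903,.11])-s['tcp_pos'])/.25).round(3))"
```

```text
time_s: 31.75
tcp_pos: [0.5341, -0.1196, 0.2291]
ee_rot: [[0.083, -0.996, 0.006], [-0.997, -0.083, -0.0], [0.001, -0.006, -1.0]]
wrist_force: [0.0, 0.0, -1.0]
gripper_width: 1.002
gripper_force: 0.0
time_s: 32.75
tcp_pos: [0.4436, -0.3694, 0.2252]
ee_rot: [[0.283, -0.959, -0.002], [-0.959, -0.283, 0.001], [-0.002, 0.001, -1.0]]
wrist_force: [-0.6, -0.1, 0.5]
gripper_width: 0.997
gripper_force: 0.0
1 [ 0.5245 -0.0207] 3.3 0.048 press -0.034 0.0503
2 [0.5162 0.0758] 2.7 0.081 press -0.0342 0.1472
2 [ 0.5321 -0.1191] 5.2 0.057 press -0.0345 -0.0484
[ 0.4444 -0.3692  0.2264] [-0.9588, -0.2841] 33.25
[-0.001 -0.084 -0.466]
```

```bash

python3 -m pendant '[{"x":0,"y":-0.084,"z":0,"rx":0,"ry":0,"rz":0,"claw":1},{"x":0,"y":-0.084,"z":0,"rx":0,"ry":0,"rz":0,"claw":1},{"x":0,"y":-0.084,"z":-0.1,"rx":0,"ry":0,"rz":0,"claw":1},{"x":0,"y":-0.084,"z":-0.2,"rx":0,"ry":0,"rz":0,"claw":1},{"x":0,"y":-0.084,"z":-0.3,"rx":0,"ry":0,"rz":0,"claw":1},{"x":0,"y":-0.084,"z":-0.4,"rx":0,"ry":0,"rz":0,"claw":1},{"x":0,"y":-0.084,"z":-0.465,"rx":0,"ry":0,"rz":0,"claw":1},{"x":0,"y":-0.084,"z":-0.465,"rx":0,"ry":0,"rz":0,"claw":1}]' && python3 -m pendant '[{"x":0,"y":0,"z":0,"rx":0,"ry":0,"rz":0,"claw":0},{"x":0,"y":0,"z":0,"rx":0,"ry":0,"rz":0,"claw":0},{"x":0,"y":0,"z":0,"rx":0,"ry":0,"rz":0,"claw":0},{"x":0,"y":0,"z":0,"rx":0,"ry":0,"rz":0,"claw":0},{"x":0,"y":0,"z":0,"rx":0,"ry":0,"rz":0,"claw":0},{"x":0,"y":0,"z":0,"rx":0,"ry":0,"rz":0,"claw":0},{"x":0,"y":0,"z":0,"rx":0,"ry":0,"rz":0,"claw":0},{"x":0,"y":0,"z":0,"rx":0,"ry":0,"rz":0,"claw":0}]'
python3 -c "
from h import *
s=sense();print(s['tcp_pos'].round(4),s['gripper_width'],s['gripper_force'])
t=place(np.array([[-.034,-.147,.11]]),.5625,-.068,.083)[0];print(t,((t-s['tcp_pos'])/.25).round(3))"
```

```text
time_s: 34.25
tcp_pos: [0.4434, -0.3904, 0.1088]
ee_rot: [[0.283, -0.959, -0.003], [-0.959, -0.283, 0.001], [-0.002, 0.002, -1.0]]
wrist_force: [-0.1, 0.1, 1.3]
gripper_width: 1.0
gripper_force: 0.0
time_s: 35.25
tcp_pos: [0.4443, -0.3907, 0.1105]
ee_rot: [[0.284, -0.959, 0.0], [-0.959, -0.284, -0.0], [0.001, -0.0, -1.0]]
wrist_force: [0.5, 1.4, 4.5]
gripper_width: 0.642
gripper_force: 30.0
[ 0.4443 -0.3907  0.1105] 0.641778688209429 29.992486308328807
[ 0.54080404 -0.21731271  0.11      ] [ 0.386  0.693 -0.002]
```

```bash

python3 -m pendant '[{"x":0,"y":0,"z":0.05,"rx":0,"ry":0,"rz":0,"claw":0},{"x":0,"y":0,"z":0.1,"rx":0,"ry":0,"rz":0,"claw":0},{"x":0.06,"y":0.1,"z":0.1,"rx":0,"ry":0,"rz":-0.01,"claw":0},{"x":0.12,"y":0.22,"z":0.1,"rx":0,"ry":0,"rz":-0.02,"claw":0},{"x":0.19,"y":0.34,"z":0.1,"rx":0,"ry":0,"rz":-0.04,"claw":0},{"x":0.25,"y":0.46,"z":0.1,"rx":0,"ry":0,"rz":-0.055,"claw":0},{"x":0.32,"y":0.58,"z":0.1,"rx":0,"ry":0,"rz":-0.065,"claw":0},{"x":0.37,"y":0.67,"z":0.1,"rx":0,"ry":0,"rz":-0.065,"claw":0}]' && python3 -m pendant '[{"x":0.016,"y":0.023,"z":0,"rx":0,"ry":0,"rz":0,"claw":0},{"x":0.016,"y":0.023,"z":0,"rx":0,"ry":0,"rz":0,"claw":0},{"x":0.016,"y":0.023,"z":-0.04,"rx":0,"ry":0,"rz":0,"claw":0},{"x":0.016,"y":0.023,"z":-0.08,"rx":0,"ry":0,"rz":0,"claw":0},{"x":0.016,"y":0.023,"z":-0.09,"rx":0,"ry":0,"rz":0,"claw":0},{"x":0.016,"y":0.023,"z":-0.098,"rx":0,"ry":0,"rz":0,"claw":0},{"x":0.016,"y":0.023,"z":-0.098,"rx":0,"ry":0,"rz":0,"claw":0},{"x":0.016,"y":0.023,"z":-0.098,"rx":0,"ry":0,"rz":0,"claw":0}]'
```

```text
time_s: 36.25
tcp_pos: [0.5372, -0.2218, 0.1354]
ee_rot: [[0.083, -0.997, 0.0], [-0.997, -0.083, 0.0], [-0.0, -0.0, -1.0]]
wrist_force: [0.1, -1.1, -3.4]
gripper_width: 0.638
gripper_force: 30.0
time_s: 37.25
tcp_pos: [0.5409, -0.2173, 0.1107]
ee_rot: [[0.083, -0.997, 0.001], [-0.997, -0.083, -0.0], [0.0, -0.001, -1.0]]
wrist_force: [1.3, -0.2, -3.7]
gripper_width: 0.642
gripper_force: 30.0
```

Release, rise and back off (-x) so the cameras can see the row.

```bash

python3 -m pendant '[{"x":0,"y":0,"z":-0.002,"rx":0,"ry":0,"rz":0,"claw":1},{"x":0,"y":0,"z":-0.002,"rx":0,"ry":0,"rz":0,"claw":1},{"x":0,"y":0,"z":-0.002,"rx":0,"ry":0,"rz":0,"claw":1},{"x":0,"y":0,"z":0.1,"rx":0,"ry":0,"rz":0,"claw":1},{"x":0,"y":0,"z":0.2,"rx":0,"ry":0,"rz":0,"claw":1},{"x":0,"y":0,"z":0.35,"rx":0,"ry":0,"rz":0,"claw":1},{"x":0,"y":0,"z":0.46,"rx":0,"ry":0,"rz":0,"claw":1},{"x":0,"y":0,"z":0.46,"rx":0,"ry":0,"rz":0,"claw":1}]' && python3 -m pendant '[{"x":-0.1,"y":-0.02,"z":0,"rx":0,"ry":0,"rz":0,"claw":1},{"x":-0.2,"y":-0.03,"z":0,"rx":0,"ry":0,"rz":0,"claw":0},{"x":-0.3,"y":-0.05,"z":0,"rx":0,"ry":0,"rz":0,"claw":0},{"x":-0.46,"y":-0.06,"z":0,"rx":0,"ry":0,"rz":0,"claw":0},{"x":-0.46,"y":-0.06,"z":0,"rx":0,"ry":0,"rz":0,"claw":0},{"x":-0.46,"y":-0.06,"z":0,"rx":0,"ry":0,"rz":0,"claw":0},{"x":-0.46,"y":-0.06,"z":0,"rx":0,"ry":0,"rz":0,"claw":0},{"x":-0.46,"y":-0.06,"z":0,"rx":0,"ry":0,"rz":0,"claw":0}]'
python3 bl.py .5242,-.022 .5164,.0757 .5328,-.1196 .5409,-.2173
python3 -c "
from h import *
p=capture('scene');p['color']=p['color'][60:330,100:430];save(p,'s4.png',2)
s=sense();print(s['gripper_width'])"
```

```text
time_s: 38.25
tcp_pos: [0.5421, -0.2177, 0.2285]
ee_rot: [[0.083, -0.997, 0.006], [-0.997, -0.083, -0.001], [0.002, -0.006, -1.0]]
wrist_force: [-0.7, -0.3, -0.8]
gripper_width: 1.002
gripper_force: 0.0
time_s: 39.25
tcp_pos: [0.4262, -0.2322, 0.2252]
ee_rot: [[0.083, -0.997, -0.001], [-0.997, -0.083, 0.0], [-0.0, 0.001, -1.0]]
wrist_force: [-0.4, 0.6, -0.2]
gripper_width: 0.285
gripper_force: 0.0
1 [ 0.5253 -0.0209] 2.3 0.059 press -0.0332 0.05
2 [0.5165 0.0753] 1.8 0.115 press -0.0339 0.1466
1 [ 0.5316 -0.1184] 1.7 0.06 press -0.035 -0.0476
1 [ 0.5399 -0.2166] -1.5 0.096 press -0.0349 -0.1462
[ 0.4256 -0.2323  0.2256] [-0.9965, -0.083] 39.75
0.007157415320650319
```

View pics/s4.png

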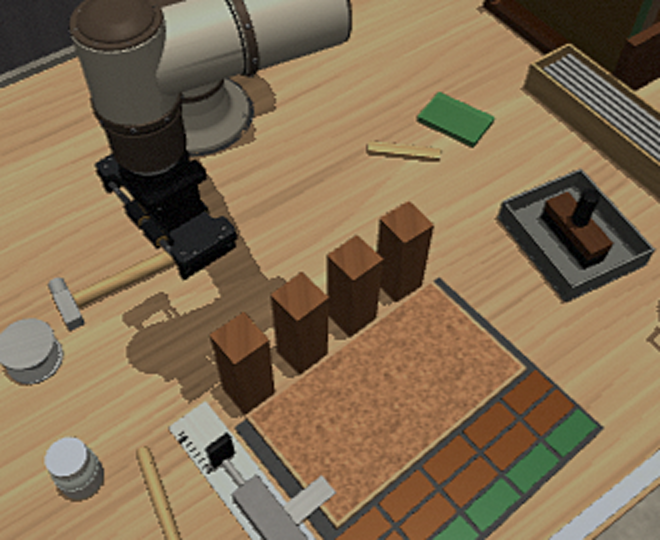

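All four stand square in a row at the near edge, with tops at (242,338), (300,297), (355,258) and (406,222). Now I'll tip the rightmost one with the shut fingers.

```bash

python3 -m pendant '[{"x":-0.002,"y":0.024,"z":0,"rx":0,"ry":0,"rz":0,"claw":0},{"x":-0.002,"y":0.024,"z":-0.1,"rx":0,"ry":0,"rz":0,"claw":0},{"x":-0.002,"y":0.024,"z":-0.2,"rx":0,"ry":0,"rz":0,"claw":0},{"x":-0.002,"y":0.024,"z":-0.31,"rx":0,"ry":0,"rz":0,"claw":0},{"x":-0.002,"y":0.024,"z":-0.31,"rx":0,"ry":0,"rz":0,"claw":0},{"x":0.06,"y":0.029,"z":-0.31,"rx":0,"ry":0,"rz":0,"claw":0},{"x":0.12,"y":0.034,"z":-0.31,"rx":0,"ry":0,"rz":0,"claw":0},{"x":0.2,"y":0.041,"z":-0.31,"rx":0,"ry":0,"rz":0,"claw":0}]' && python3 -m pendant '[{"x":0.04,"y":0.003,"z":0,"rx":0,"ry":0,"rz":0,"claw":0},{"x":0.08,"y":0.007,"z":0,"rx":0,"ry":0,"rz":0,"claw":0},{"x":0.12,"y":0.01,"z":0,"rx":0,"ry":0,"rz":0,"claw":0},{"x":0.15,"y":0.012,"z":0,"rx":0,"ry":0,"rz":0,"claw":0},{"x":0.18,"y":0.015,"z":0,"rx":0,"ry":0,"rz":0,"claw":0},{"x":0.21,"y":0.017,"z":0,"rx":0,"ry":0,"rz":0,"claw":0},{"x":0.24,"y":0.02,"z":0,"rx":0,"ry":0,"rz":0,"claw":0},{"x":0.26,"y":0.022,"z":0,"rx":0,"ry":0,"rz":0,"claw":0}]' 
python3 bl.py .5409,-.2173
```

```text
time_s: 40.8
tcp_pos: [0.4777, -0.2221, 0.1492]
ee_rot: [[0.083, -0.997, 0.002], [-0.997, -0.083, -0.001], [0.001, -0.002, -1.0]]
wrist_force: [-0.9, 0.0, 0.2]
gripper_width: 0.008
gripper_force: 0.0
time_s: 41.8
tcp_pos: [0.5412, -0.2165, 0.148]
ee_rot: [[0.083, -0.997, 0.0], [-0.997, -0.083, 0.0], [0.0, -0.0, -1.0]]
wrist_force: [0.3, -0.2, 0.3]
gripper_width: 0.007
gripper_force: 0.1
1 [ 0.5822 -0.2278] -20.8 1.357 press 0.0064 -0.1609
[ 0.5404 -0.2166  0.1481] [-0.9966, -0.0829] 42.3
```

```bash

python3 -m pendant '[{"x":0.03,"y":0.002,"z":0,"rx":0,"ry":0,"rz":0,"claw":0},{"x":0.06,"y":0.005,"z":0,"rx":0,"ry":0,"rz":0,"claw":0},{"x":0.09,"y":0.007,"z":0,"rx":0,"ry":0,"rz":0,"claw":0},{"x":0.12,"y":0.01,"z":0,"rx":0,"ry":0,"rz":0,"claw":0},{"x":0.14,"y":0.012,"z":0,"rx":0,"ry":0,"rz":0,"claw":0},{"x":0.14,"y":0.012,"z":0,"rx":0,"ry":0,"rz":0,"claw":0},{"x":0.14,"y":0.012,"z":0,"rx":0,"ry":0,"rz":0,"claw":0},{"x":0.14,"y":0.012,"z":0,"rx":0,"ry":0,"rz":0,"claw":0}]' 
python3 -m pendant '[{"x":-0.1,"y":-0.008,"z":0,"rx":0,"ry":0,"rz":0,"claw":0},{"x":-0.2,"y":-0.017,"z":0,"rx":0,"ry":0,"rz":0,"claw":0},{"x":-0.3,"y":-0.025,"z":0,"rx":0,"ry":0,"rz":0,"claw":0},{"x":-0.4,"y":-0.033,"z":0,"rx":0,"ry":0,"rz":0,"claw":0},{"x":-0.5,"y":-0.042,"z":0,"rx":0,"ry":0,"rz":0,"claw":0},{"x":-0.5,"y":-0.042,"z":0,"rx":0,"ry":0,"rz":0,"claw":0},{"x":-0.5,"y":-0.042,"z":0,"rx":0,"ry":0,"rz":0,"claw":0},{"x":-0.5,"y":-0.042,"z":0,"rx":0,"ry":0,"rz":0,"claw":0}]' 
python3 -c "
from h import *
p=capture('scene');p['color']=p['color'][60:330,100:430];save(p,'s5.png',2)
s=sense();print(s['tcp_pos'])"
```

```text
time_s: 43.3
tcp_pos: [0.5754, -0.2136, 0.1481]
ee_rot: [[0.083, -0.997, 0.0], [-0.997, -0.083, 0.0], [-0.0, -0.0, -1.0]]
wrist_force: [-0.0, -0.3, 0.2]
gripper_width: 0.006
gripper_force: 0.0
time_s: 44.3
tcp_pos: [0.4515, -0.2241, 0.1481]
ee_rot: [[0.083, -0.997, 0.001], [-0.997, -0.083, -0.0], [0.0, -0.0, -1.0]]
wrist_force: [-0.0, -0.3, 0.1]
gripper_width: 0.004
gripper_force: 0.0
[ 0.45135712 -0.22403254  0.14795689]
```

View pics/s5.png

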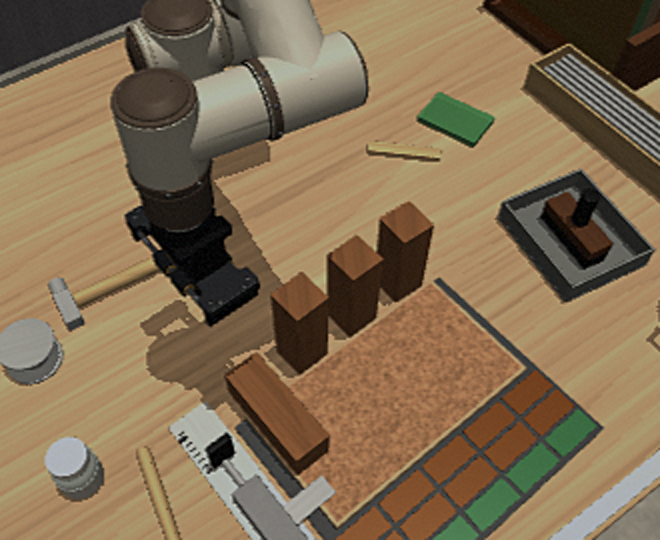

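The rightmost block lies flat and square on the board, with its foot just over the edge. Next is the second block.

```bash

python3 -m pendant '[{"x":-0.01,"y":0.12,"z":0,"rx":0,"ry":0,"rz":0,"claw":0},{"x":-0.022,"y":0.26,"z":0,"rx":0,"ry":0,"rz":0,"claw":0},{"x":-0.033,"y":0.393,"z":0,"rx":0,"ry":0,"rz":0,"claw":0},{"x":-0.033,"y":0.393,"z":0,"rx":0,"ry":0,"rz":0,"claw":0},{"x":0.02,"y":0.397,"z":0,"rx":0,"ry":0,"rz":0,"claw":0},{"x":0.07,"y":0.401,"z":0,"rx":0,"ry":0,"rz":0,"claw":0},{"x":0.1,"y":0.404,"z":0,"rx":0,"ry":0,"rz":0,"claw":0},{"x":0.127,"y":0.406,"z":0,"rx":0,"ry":0,"rz":0,"claw":0}]' && python3 -m pendant '[{"x":0.03,"y":0.003,"z":0,"rx":0,"ry":0,"rz":0,"claw":0},{"x":0.06,"y":0.005,"z":0,"rx":0,"ry":0,"rz":0,"claw":0},{"x":0.09,"y":0.008,"z":0,"rx":0,"ry":0,"rz":0,"claw":0},{"x":0.12,"y":0.01,"z":0,"rx":0,"ry":0,"rz":0,"claw":0},{"x":0.15,"y":0.012,"z":0,"rx":0,"ry":0,"rz":0,"claw":0},{"x":0.18,"y":0.015,"z":0,"rx":0,"ry":0,"rz":0,"claw":0},{"x":0.21,"y":0.017,"z":0,"rx":0,"ry":0,"rz":0,"claw":0},{"x":0.24,"y":0.02,"z":0,"rx":0,"ry":0,"rz":0,"claw":0}]' && python3 -m pendant '[{"x":0.03,"y":0.003,"z":0,"rx":0,"ry":0,"rz":0,"claw":0},{"x":0.06,"y":0.005,"z":0,"rx":0,"ry":0,"rz":0,"claw":0},{"x":0.09,"y":0.008,"z":0,"rx":0,"ry":0,"rz":0,"claw":0},{"x":0.09,"y":0.008,"z":0,"rx":0,"ry":0,"rz":0,"claw":0},{"x":0,"y":0,"z":0,"rx":0,"ry":0,"rz":0,"claw":0},{"x":-0.15,"y":-0.012,"z":0,"rx":0,"ry":0,"rz":0,"claw":0},{"x":-0.3,"y":-0.025,"z":0,"rx":0,"ry":0,"rz":0,"claw":0},{"x":-0.4,"y":-0.033,"z":0,"rx":0,"ry":0,"rz":0,"claw":0}]' 
python3 bl.py .5242,-.022 .5164,.0757
```

```text
time_s: 45.35
tcp_pos: [0.483, -0.123, 0.1477]
ee_rot: [[0.082, -0.997, -0.001], [-0.997, -0.082, -0.0], [-0.0, 0.001, -1.0]]
wrist_force: [0.0, 0.0, 0.1]
gripper_width: 0.005
gripper_force: 0.0
time_s: 46.35
tcp_pos: [0.5429, -0.1175, 0.148]
ee_rot: [[0.083, -0.997, 0.0], [-0.997, -0.083, 0.0], [-0.0, -0.0, -1.0]]
wrist_force: [-0.3, -0.4, 0.5]
gripper_width: 0.009
gripper_force: 0.1
time_s: 47.35
tcp_pos: [0.4404, -0.126, 0.1481]
ee_rot: [[0.083, -0.997, -0.0], [-0.997, -0.083, 0.0], [-0.0, 0.0, -1.0]]
wrist_force: [-0.3, -0.8, 0.7]
gripper_width: 0.004
gripper_force: 0.0
1 [ 0.5238 -0.0204] 3.1 0.049 press -0.0346 0.0507
1 [0.5157 0.0785] 0.4 0.094 press -0.0345 0.1499
[ 0.4429 -0.1257  0.1478] [-0.9965, -0.0831] 47.85
```

```bash

python3 -m pendant '[{"x":-0.01,"y":0.12,"z":0,"rx":0,"ry":0,"rz":0,"claw":0},{"x":-0.022,"y":0.26,"z":0,"rx":0,"ry":0,"rz":0,"claw":0},{"x":-0.033,"y":0.391,"z":0,"rx":0,"ry":0,"rz":0,"claw":0},{"x":-0.033,"y":0.391,"z":0,"rx":0,"ry":0,"rz":0,"claw":0},{"x":0.02,"y":0.395,"z":0,"rx":0,"ry":0,"rz":0,"claw":0},{"x":0.07,"y":0.399,"z":0,"rx":0,"ry":0,"rz":0,"claw":0},{"x":0.1,"y":0.402,"z":0,"rx":0,"ry":0,"rz":0,"claw":0},{"x":0.127,"y":0.404,"z":0,"rx":0,"ry":0,"rz":0,"claw":0}]' && python3 -m pendant '[{"x":0.03,"y":0.003,"z":0,"rx":0,"ry":0,"rz":0,"claw":0},{"x":0.06,"y":0.005,"z":0,"rx":0,"ry":0,"rz":0,"claw":0},{"x":0.09,"y":0.008,"z":0,"rx":0,"ry":0,"rz":0,"claw":0},{"x":0.12,"y":0.01,"z":0,"rx":0,"ry":0,"rz":0,"claw":0},{"x":0.15,"y":0.012,"z":0,"rx":0,"ry":0,"rz":0,"claw":0},{"x":0.18,"y":0.015,"z":0,"rx":0,"ry":0,"rz":0,"claw":0},{"x":0.21,"y":0.017,"z":0,"rx":0,"ry":0,"rz":0,"claw":0},{"x":0.24,"y":0.02,"z":0,"rx":0,"ry":0,"rz":0,"claw":0}]' && python3 -m pendant '[{"x":0.03,"y":0.003,"z":0,"rx":0,"ry":0,"rz":0,"claw":0},{"x":0.06,"y":0.005,"z":0,"rx":0,"ry":0,"rz":0,"claw":0},{"x":0.09,"y":0.008,"z":0,"rx":0,"ry":0,"rz":0,"claw":0},{"x":0.09,"y":0.008,"z":0,"rx":0,"ry":0,"rz":0,"claw":0},{"x":0,"y":0,"z":0,"rx":0,"ry":0,"rz":0,"claw":0},{"x":-0.15,"y":-0.012,"z":0,"rx":0,"ry":0,"rz":0,"claw":0},{"x":-0.3,"y":-0.025,"z":0,"rx":0,"ry":0,"rz":0,"claw":0},{"x":-0.4,"y":-0.033,"z":0,"rx":0,"ry":0,"rz":0,"claw":0}]' 
python3 bl.py .5164,.0757
```

```text
time_s: 48.85
tcp_pos: [0.4747, -0.0252, 0.1478]
ee_rot: [[0.082, -0.997, -0.001], [-0.997, -0.082, -0.0], [0.0, 0.001, -1.0]]
wrist_force: [-0.6, -0.0, 0.4]
gripper_width: 0.007
gripper_force: 0.0
time_s: 49.85
tcp_pos: [0.5347, -0.0197, 0.148]
ee_rot: [[0.083, -0.997, 0.0], [-0.997, -0.083, 0.0], [-0.0, -0.0, -1.0]]
wrist_force: [0.2, -0.7, 0.2]
gripper_width: 0.004
gripper_force: 0.0
time_s: 50.85
tcp_pos: [0.4321, -0.0284, 0.148]
ee_rot: [[0.083, -0.997, -0.001], [-0.997, -0.083, 0.0], [-0.0, 0.001, -1.0]]
wrist_force: [0.3, 0.7, 1.1]
gripper_width: 0.003
gripper_force: 0.0
.5164,.0757 unseen
[ 0.4347 -0.028   0.1479] [-0.9966, -0.0829] 51.35
```

```bash

python3 -m pendant '[{"x":-0.01,"y":0.12,"z":0,"rx":0,"ry":0,"rz":0,"claw":0},{"x":-0.022,"y":0.26,"z":0,"rx":0,"ry":0,"rz":0,"claw":0},{"x":-0.033,"y":0.391,"z":0,"rx":0,"ry":0,"rz":0,"claw":0},{"x":-0.033,"y":0.391,"z":0,"rx":0,"ry":0,"rz":0,"claw":0},{"x":0.02,"y":0.395,"z":0,"rx":0,"ry":0,"rz":0,"claw":0},{"x":0.07,"y":0.399,"z":0,"rx":0,"ry":0,"rz":0,"claw":0},{"x":0.1,"y":0.402,"z":0,"rx":0,"ry":0,"rz":0,"claw":0},{"x":0.127,"y":0.404,"z":0,"rx":0,"ry":0,"rz":0,"claw":0}]' && python3 -m pendant '[{"x":0.03,"y":0.003,"z":0,"rx":0,"ry":0,"rz":0,"claw":0},{"x":0.06,"y":0.005,"z":0,"rx":0,"ry":0,"rz":0,"claw":0},{"x":0.09,"y":0.008,"z":0,"rx":0,"ry":0,"rz":0,"claw":0},{"x":0.12,"y":0.01,"z":0,"rx":0,"ry":0,"rz":0,"claw":0},{"x":0.15,"y":0.012,"z":0,"rx":0,"ry":0,"rz":0,"claw":0},{"x":0.18,"y":0.015,"z":0,"rx":0,"ry":0,"rz":0,"claw":0},{"x":0.21,"y":0.017,"z":0,"rx":0,"ry":0,"rz":0,"claw":0},{"x":0.24,"y":0.02,"z":0,"rx":0,"ry":0,"rz":0,"claw":0}]' && python3 -m pendant '[{"x":0.03,"y":0.003,"z":0,"rx":0,"ry":0,"rz":0,"claw":0},{"x":0.06,"y":0.005,"z":0,"rx":0,"ry":0,"rz":0,"claw":0},{"x":0.09,"y":0.008,"z":0,"rx":0,"ry":0,"rz":0,"claw":0},{"x":0.09,"y":0.008,"z":0,"rx":0,"ry":0,"rz":0,"claw":0},{"x":0,"y":0,"z":0,"rx":0,"ry":0,"rz":0,"claw":0},{"x":-0.15,"y":-0.012,"z":0,"rx":0,"ry":0,"rz":0,"claw":0},{"x":-0.3,"y":-0.025,"z":0,"rx":0,"ry":0,"rz":0,"claw":0},{"x":-0.4,"y":-0.033,"z":0,"rx":0,"ry":0,"rz":0,"claw":0}]' 
python3 - <<'E'
from h import *
p=capture("scene")
q=dict(p);q['color']=p['color'][60:330,100:430];save(q,'s6.png',2)
for n in("scene","top"):
    p=capture(n)
    for l in("brush_mid","gauge_grip"):
        for d in search_frame(p,l)[:2]: print(n,l,round(d["conf"],2),px2w(p,d["centre"],.06).round(3))
s=sense();print(s["tcp_pos"],((place(np.array([[.005,-.24,.2]]),.5625,-.068,.083)[0]-s["tcp_pos"])/.25).round(3))
E
```

```text
time_s: 52.35
tcp_pos: [0.4665, 0.0725, 0.1478]
ee_rot: [[0.082, -0.997, -0.0], [-0.997, -0.082, -0.0], [0.0, 0.0, -1.0]]
wrist_force: [0.1, 0.3, 0.1]
gripper_width: 0.005
gripper_force: 0.0
time_s: 53.35
tcp_pos: [0.5265, 0.078, 0.148]
ee_rot: [[0.083, -0.997, 0.0], [-0.997, -0.083, 0.0], [-0.0, -0.0, -1.0]]
wrist_force: [-0.1, 0.3, 0.3]
gripper_width: 0.004
gripper_force: 0.0
time_s: 54.35
tcp_pos: [0.424, 0.0692, 0.1481]
ee_rot: [[0.083, -0.997, -0.0], [-0.997, -0.083, -0.0], [-0.0, 0.0, -1.0]]
wrist_force: [0.6, 0.0, -0.3]
gripper_width: 0.0
gripper_force: 0.0
scene brush_mid 0.94 [0.638 0.314 0.06 ]
scene gauge_grip 0.67 [ 0.631 -0.302  0.06 ]
top brush_mid 0.93 [0.626 0.318 0.06 ]
top gauge_grip 0.7 [ 0.613 -0.294  0.06 ]
[0.42679045 0.06997498 0.14814893] [ 0.642 -1.507  0.207]
```

View pics/s6.png

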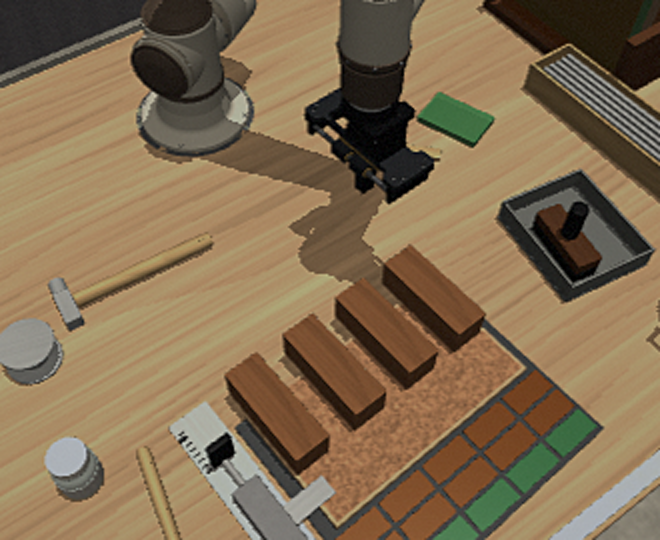

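All four blocks lie flat and square. The brush was nudged within the tray, to about (0.626, 0.318), and is still well inside the limits. Next is the gauge: go above the grip at press (30, -240), which is world (0.612, -0.305).

```bash

python3 -m pendant '[{"x":0.06,"y":-0.12,"z":0,"rx":0,"ry":0,"rz":0,"claw":0.6},{"x":0.13,"y":-0.27,"z":0,"rx":0,"ry":0,"rz":0,"claw":0.6},{"x":0.2,"y":-0.41,"z":0,"rx":0,"ry":0,"rz":0,"claw":0.6},{"x":0.27,"y":-0.55,"z":0,"rx":0,"ry":0,"rz":0,"claw":0.6},{"x":0.34,"y":-0.69,"z":0,"rx":0,"ry":0,"rz":0,"claw":0.6},{"x":0.371,"y":-0.75,"z":0,"rx":0,"ry":0,"rz":0,"claw":0.6},{"x":0.371,"y":-0.75,"z":0,"rx":0,"ry":0,"rz":0,"claw":0.6},{"x":0.371,"y":-0.75,"z":0,"rx":0,"ry":0,"rz":0,"claw":0.6}]' && python3 -m pendant '[{"x":0.06,"y":-0.12,"z":0,"rx":0,"ry":0,"rz":0,"claw":0.6},{"x":0.12,"y":-0.25,"z":0,"rx":0,"ry":0,"rz":0,"claw":0.6},{"x":0.19,"y":-0.39,"z":0,"rx":0,"ry":0,"rz":0,"claw":0.6},{"x":0.25,"y":-0.5,"z":0,"rx":0,"ry":0,"rz":0,"claw":0.6},{"x":0.271,"y":-0.75,"z":0,"rx":0,"ry":0,"rz":0,"claw":0.6},{"x":0.271,"y":-0.75,"z":0,"rx":0,"ry":0,"rz":0,"claw":0.6},{"x":0.271,"y":-0.75,"z":0,"rx":0,"ry":0,"rz":0,"claw":0.6},{"x":0.271,"y":-0.75,"z":0,"rx":0,"ry":0,"rz":0,"claw":0.6}]' 
python3 see.py w5.png gauge_grip 0.07
```

```text
time_s: 55.7
tcp_pos: [0.5183, -0.1173, 0.1478]
ee_rot: [[0.083, -0.997, -0.001], [-0.997, -0.083, 0.0], [-0.0, 0.001, -1.0]]
wrist_force: [0.8, -0.1, -0.1]
gripper_width: 0.6
gripper_force: 0.0
time_s: 56.7
tcp_pos: [0.5864, -0.3037, 0.1484]
ee_rot: [[0.085, -0.996, 0.0], [-0.996, -0.085, 0.0], [-0.0, -0.0, -1.0]]
wrist_force: [0.2, -0.3, -0.5]
gripper_width: 0.6
gripper_force: 0.0
[ 0.5865 -0.3037  0.1485] [[0.085, -0.996, 0.0], [-0.996, -0.085, 0.0], [-0.0, -0.0, -1.0]] 56.75
gauge_grip 0.66 [227. 190.] 1207 [ 0.6127 -0.316   0.07  ]
```

View pics/w5.png

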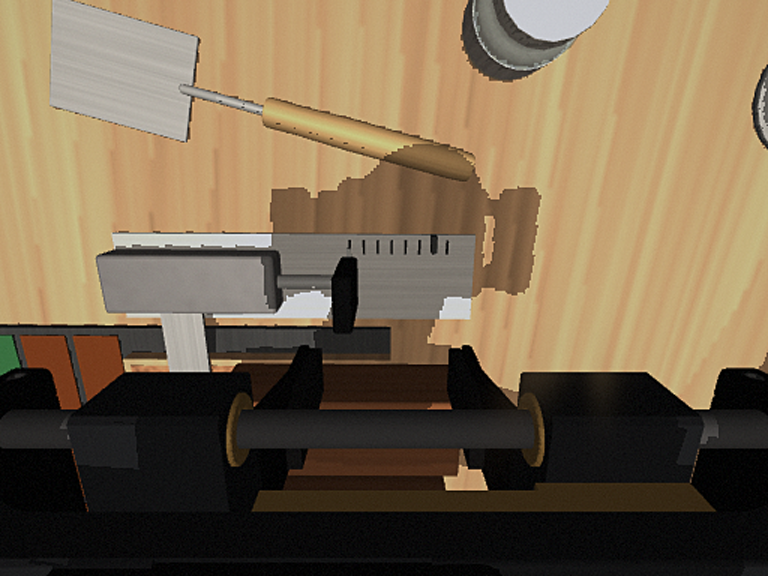

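The tab shows at x≈333–358, y≈258–332, with its top along the right side at about (352,293). The raised mark is at (434,243).

```bash
python3 - <<'E'
from h import *
p=capture("wrist")
for u,v,z in((346,295,.07),(358,295,.07),(434,243,.004),(352,258,.07),(352,332,.07)): print(u,v,px2w(p,(u/1.5,v/1.5),z).round(4))
print(sense()["tcp_pos"], place(np.array([[.03,-.24,.0]]),.5625,-.068,.083))
E
```

```text
346 295 [ 0.6097 -0.3108  0.07  ]
358 295 [ 0.6027 -0.3114  0.07  ]
434 243 [ 0.5534 -0.3343  0.004 ]
352 258 [ 0.6076 -0.3331  0.07  ]
352 332 [ 0.6047 -0.2879  0.07  ]
[ 0.58656858 -0.30411746  0.14847134] [[ 0.61229386 -0.30468665  0.        ]]
```

```bash

python3 -m pendant '[{"x":0.1,"y":-0.01,"z":0,"rx":0,"ry":0,"rz":0,"claw":0.6},{"x":0.1,"y":-0.01,"z":0,"rx":0,"ry":0,"rz":0,"claw":0.6},{"x":0.1,"y":-0.01,"z":-0.1,"rx":0,"ry":0,"rz":0,"claw":0.6},{"x":0.1,"y":-0.01,"z":-0.2,"rx":0,"ry":0,"rz":0,"claw":0.6},{"x":0.1,"y":-0.01,"z":-0.3,"rx":0,"ry":0,"rz":0,"claw":0.6},{"x":0.1,"y":-0.01,"z":-0.38,"rx":0,"ry":0,"rz":0,"claw":0.6},{"x":0.1,"y":-0.01,"z":-0.434,"rx":0,"ry":0,"rz":0,"claw":0.6},{"x":0.1,"y":-0.01,"z":-0.434,"rx":0,"ry":0,"rz":0,"claw":0.6}]' && python3 -m pendant '[{"x":0,"y":0,"z":0,"rx":0,"ry":0,"rz":0,"claw":0.4},{"x":0,"y":0,"z":0,"rx":0,"ry":0,"rz":0,"claw":0.3},{"x":0,"y":0,"z":0,"rx":0,"ry":0,"rz":0,"claw":0.2},{"x":0,"y":0,"z":0,"rx":0,"ry":0,"rz":0,"claw":0.1},{"x":0,"y":0,"z":0,"rx":0,"ry":0,"rz":0,"claw":0},{"x":0,"y":0,"z":0,"rx":0,"ry":0,"rz":0,"claw":0},{"x":0,"y":0,"z":0,"rx":0,"ry":0,"rz":0,"claw":0},{"x":0,"y":0,"z":0,"rx":0,"ry":0,"rz":0,"claw":0}]'; python3 -c "
from h import *
p=capture('wrist')
for d in search_frame(p,'gauge_grip')[:2]: print(d['conf'],d['centre'],px2w(p,d['centre'],.065))"
```

```text
time_s: 57.85
tcp_pos: [0.6105, -0.3074, 0.0386]
ee_rot: [[0.083, -0.997, -0.002], [-0.997, -0.083, 0.001], [-0.001, 0.002, -1.0]]
wrist_force: [0.3, 0.2, -0.8]
gripper_width: 0.603
gripper_force: 0.0
time_s: 58.85
tcp_pos: [0.6119, -0.3078, 0.0397]
ee_rot: [[0.083, -0.997, 0.001], [-0.997, -0.083, -0.0], [0.0, -0.001, -1.0]]
wrist_force: [2.4, 1.1, 0.4]
gripper_width: 0.138
gripper_force: 30.0
0.94 [252.2, 241.7] [ 0.61533853 -0.32392652  0.065     ]
```

```bash

python3 -m pendant '[{"x":-0.03,"y":-0.003,"z":0,"rx":0,"ry":0,"rz":0,"claw":0},{"x":-0.07,"y":-0.006,"z":0,"rx":0,"ry":0,"rz":0,"claw":0},{"x":-0.11,"y":-0.009,"z":0,"rx":0,"ry":0,"rz":0,"claw":0},{"x":-0.15,"y":-0.012,"z":0,"rx":0,"ry":0,"rz":0,"claw":0},{"x":-0.19,"y":-0.016,"z":0,"rx":0,"ry":0,"rz":0,"claw":0},{"x":-0.22,"y":-0.018,"z":0,"rx":0,"ry":0,"rz":0,"claw":0},{"x":-0.24,"y":-0.02,"z":0,"rx":0,"ry":0,"rz":0,"claw":0},{"x":-0.24,"y":-0.02,"z":0,"rx":0,"ry":0,"rz":0,"claw":0}]'; python3 see.py w6.png gauge_grip .07; python3 -c "
from h import *
s=sense();print(s['wrist_force'],s['gripper_width'])
p=capture('scene');p['color']=p['color'][230:330,150:300];save(p,'s7.png',4)"
```

```text
time_s: 59.95
tcp_pos: [0.5529, -0.3126, 0.0397]
ee_rot: [[0.083, -0.997, 0.005], [-0.997, -0.083, -0.001], [0.001, -0.005, -1.0]]
wrist_force: [8.3, 3.0, -3.7]
gripper_width: 0.139
gripper_force: 30.0
[ 0.5531 -0.3126  0.0397] [[0.083, -0.997, 0.005], [-0.997, -0.083, -0.001], [0.001, -0.005, -1.0]] 60.0
gauge_grip 0.79 [224. 240.] 3230 [ 0.5703 -0.3306  0.07  ]
[ 8.6426284   3.35389904 -2.64191437] 0.1366239666737264
```

View pics/w6.png

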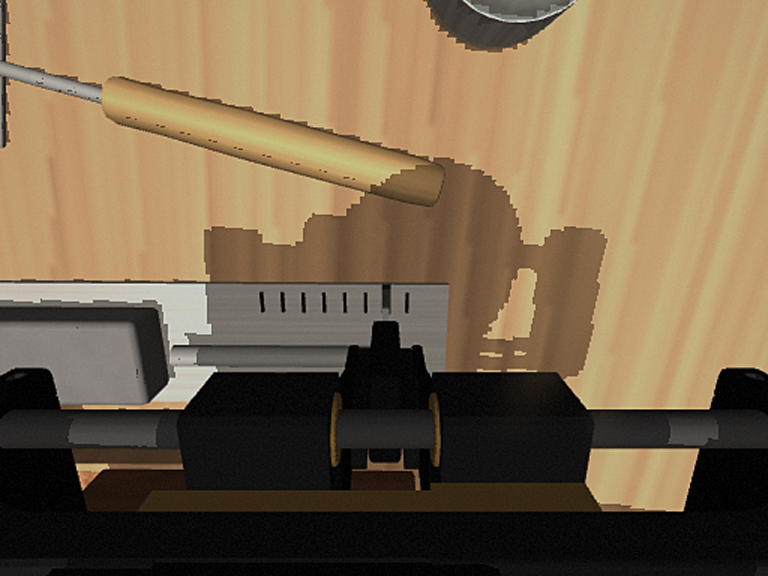

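The tab at column 385 lines up with the raised mark at column 386. I'll hold, take it home gently, release and rise.

```bash

python3 -m pendant '[{"x":0,"y":0,"z":0,"rx":0,"ry":0,"rz":0,"claw":0},{"x":0,"y":0,"z":0,"rx":0,"ry":0,"rz":0,"claw":0},{"x":0,"y":0,"z":0,"rx":0,"ry":0,"rz":0,"claw":0},{"x":0,"y":0,"z":0,"rx":0,"ry":0,"rz":0,"claw":0},{"x":0,"y":0,"z":0,"rx":0,"ry":0,"rz":0,"claw":0},{"x":0,"y":0,"z":0,"rx":0,"ry":0,"rz":0,"claw":0},{"x":0,"y":0,"z":0,"rx":0,"ry":0,"rz":0,"claw":0},{"x":0,"y":0,"z":0,"rx":0,"ry":0,"rz":0,"claw":0}]' && python3 -m pendant '[{"x":0.03,"y":0.003,"z":0,"rx":0,"ry":0,"rz":0,"claw":0},{"x":0.06,"y":0.005,"z":0,"rx":0,"ry":0,"rz":0,"claw":0},{"x":0.1,"y":0.008,"z":0,"rx":0,"ry":0,"rz":0,"claw":0},{"x":0.14,"y":0.011,"z":0,"rx":0,"ry":0,"rz":0,"claw":0},{"x":0.18,"y":0.015,"z":0,"rx":0,"ry":0,"rz":0,"claw":0},{"x":0.21,"y":0.017,"z":0,"rx":0,"ry":0,"rz":0,"claw":0},{"x":0.237,"y":0.02,"z":0,"rx":0,"ry":0,"rz":0,"claw":0},{"x":0.237,"y":0.02,"z":0,"rx":0,"ry":0,"rz":0,"claw":0}]' && python3 -m pendant '[{"x":0,"y":0,"z":0,"rx":0,"ry":0,"rz":0,"claw":0.6},{"x":0,"y":0,"z":0,"rx":0,"ry":0,"rz":0,"claw":0.6},{"x":0,"y":0,"z":0,"rx":0,"ry":0,"rz":0,"claw":0.6},{"x":0,"y":0,"z":0,"rx":0,"ry":0,"rz":0,"claw":0.6},{"x":0,"y":0,"z":0.15,"rx":0,"ry":0,"rz":0,"claw":0.6},{"x":0,"y":0,"z":0.35,"rx":0,"ry":0,"rz":0,"claw":0.6},{"x":0,"y":0,"z":0.55,"rx":0,"ry":0,"rz":0,"claw":0.6},{"x":0,"y":0,"z":0.6,"rx":0,"ry":0,"rz":0,"claw":0.6}]' && python3 -m pendant '[{"x":-0.2,"y":0,"z":0,"rx":0,"ry":0,"rz":0,"claw":0.6},{"x":-0.4,"y":0,"z":0,"rx":0,"ry":0,"rz":0,"claw":0.6},{"x":-0.6,"y":0,"z":0,"rx":0,"ry":0,"rz":0,"claw":0.6},{"x":-0.8,"y":0,"z":0,"rx":0,"ry":0,"rz":0,"claw":0.6},{"x":-0.8,"y":0,"z":0,"rx":0,"ry":0,"rz":0,"claw":0.6},{"x":-0.8,"y":0,"z":0,"rx":0,"ry":0,"rz":0,"claw":0.6},{"x":-0.8,"y":0,"z":0,"rx":0,"ry":0,"rz":0,"claw":0.6},{"x":-0.8,"y":0,"z":0,"rx":0,"ry":0,"rz":0,"claw":0.6}]'
python3 - <<'E'
from h import *
for n in("scene","top"):
    p=capture(n)
    for l in("brush_mid","gauge_grip"):
        for d in search_frame(p,l)[:1]: print(n,l,round(d["conf"],2),px2w(p,d["centre"],.06).round(3))
    if n=="scene":q=dict(p);q['color']=p['color'][60:330,100:430];save(q,'s8.png',2)
E
```

```text
time_s: 61.1
tcp_pos: [0.5533, -0.3125, 0.0397]
ee_rot: [[0.083, -0.997, 0.005], [-0.997, -0.083, -0.001], [0.001, -0.005, -1.0]]
wrist_force: [8.5, 2.5, -3.4]
gripper_width: 0.135
gripper_force: 30.0
time_s: 62.1
tcp_pos: [0.6109, -0.3079, 0.0397]
ee_rot: [[0.083, -0.997, 0.0], [-0.997, -0.083, -0.0], [0.0, -0.0, -1.0]]
wrist_force: [2.0, 0.7, 2.7]
gripper_width: 0.135
gripper_force: 30.0
time_s: 63.1
tcp_pos: [0.6122, -0.3086, 0.1944]
ee_rot: [[0.083, -0.996, 0.007], [-0.997, -0.083, -0.003], [0.003, -0.007, -1.0]]
wrist_force: [-0.3, 0.0, -0.2]
gripper_width: 0.596
gripper_force: 0.0
time_s: 64.1
tcp_pos: [0.4114, -0.3077, 0.1891]
ee_rot: [[0.084, -0.996, -0.001], [-0.996, -0.084, 0.0], [-0.0, 0.001, -1.0]]
wrist_force: [0.1, -0.6, -0.0]
gripper_width: 0.603
gripper_force: 0.0
scene brush_mid 0.81 [0.634 0.316 0.06 ]
scene gauge_grip 0.45 [ 0.635 -0.303  0.06 ]
top brush_mid 0.84 [0.622 0.32  0.06 ]
top gauge_grip 0.45 [ 0.614 -0.304  0.06 ]
```

View pics/s8.png

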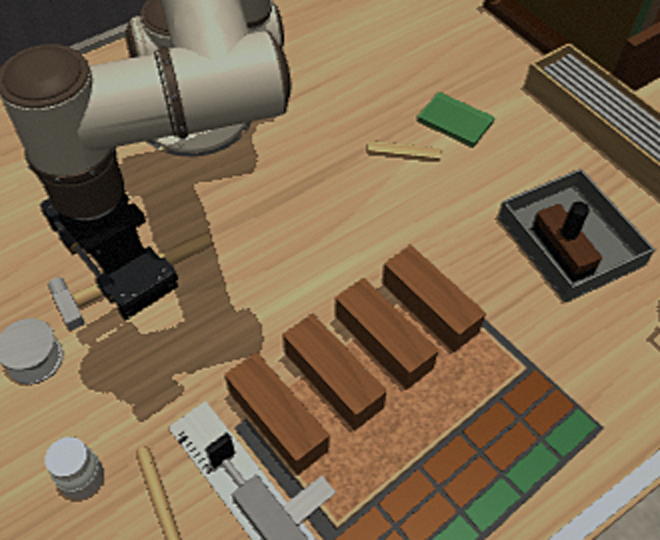

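The blocks lie flat and square, the grip is home at (220,448), and the brush is upright in the tray at (570,240). The robot is clear of everything, so I'll hand in.

```bash
python3 -c "
from station import *
print(finish_job())"
```

```text
the job is handed in; nothing more can be done
None
```

The job is handed in: the brush is in the tray, all four blocks lie flat and square on the board with their feet at the near edge, and the gauge was held at its mark for over a second and let fully home. The hand-in gave no verdict. The brush was knocked about 4 cm inside the tray during the run, but by my measurements it stayed within the limits.

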